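# Check a punch face under the loupe

## Robot

A 6-joint arm with a two-finger parallel gripper is mounted at the origin on the work surface. World frame = base frame: x ahead of the robot, y to its left, z up, the work surface at z = 0. Lengths are in m, angles in rad, forces in N, time in s.
With the tool pointing down it reaches from about 0.325 to 0.9 m from the base axis. Payload 6.1 kg.
Tool frame: the origin (TCP) lies on the centre line of the jaws, within the pads' length; the fingertips stand 8 mm ahead of it and the grasp point (between the pads) lies 11 mm behind it; z points along the fingers, x is the direction in which the jaws open and shut, and the axes are right-handed (so a half turn about z gives the same grasp; the last joint's range is limited). The gripper opens to 87 mm and grips with 3 to 60 N. Pads are 19 mm wide; open, the fingers measure 117 mm over their backs; the gripper's body (75 mm by 190 mm) begins 51 mm behind the grasp point.
Start: joints at [1.217, 0.22, 1.526, -0, 1.395, -0.126], TCP at [0.141, 0.609, 0.231] pointing down, gripper open.
Joint ranges: [-2.98, 2.98], [-0.91, 2.08], [0.09, 2.57], [-1.24, 4.39], [0.2, 2.65], [-2.68, 2.68]. Speed limits (rad/s): [2.57, 2.57, 3.01, 3.14, 3.14, 3.14].

## Interface

Orientations are given as a unit quaternion [x, y, z, w].
In Python, from bench import sensors, vision, ticket, finder gives the robot as it stands. The module is installed in compiled form; this text tells all that it offers.
- The arm moves only by the shell command python3 -m handwheel 'ROWS'. ROWS is a JSON object of lists of equal length, an entry for each row: "grip": the finger opening in m, from 0 to 0.087; "delta_pos": the shift along the tool's x, y, z in m, a list of three; "rotation": the turn, a rotation vector about the tool's x, y, z in degrees, a list of three. In form: {"grip": [grip, ...], "delta_pos": [[x, y, z], ...], "rotation": [[ax, ay, az], ...]}. A call has 1 to 8 rows; each row is the pose to reach, as a shift and turn from the pose commanded when the call began, along the tool's axes at that moment; what a row does not reach only later rows make up. A row lasts 1/12 s, in which the tool goes at most 41.7 mm and 7.16 degrees, less where a joint would pass 70% of its speed; a pose out of reach is approached as far as the arm can. A call with a gripper value outside its range is refused whole. The fingers move at their own pace and stop on an object; the grip force is fixed at half the most. Time passes only in rows, so rows that repeat a pose let the fingers close. It gives the time, the measured TCP pose, the force and the opening at its end, in the units of the state.
- sensors.observe(): the state, without advancing time (a new reading comes with each control period).
- vision.read_camera(name): name is "side" or "top"; returns a dict with "frame" (480x640x3 uint8, red, green, blue), "K" (3x3 intrinsics, pixels), "extrinsics" (4x4, takes a point from camera to world coordinates). Camera axes: x right, y down, z forward; pixel columns grow to the right and rows downward; lengths in m; the calibration is good to about 2 mm. A picture is of the moment at which its call begins. There is no depth.
- ticket.hand_in(): hands the job in, once; it reports no verdict.
Trained networks look in a picture, given as the dict that the camera call returned (one of the last four; its "shot" number tells which), for a name from the list of things; names that differ only in an ending like _2 or _b are one class to them, and where a whole thing is asked for, a point or a joint stands for the part that bears it (a point fixed in the world has none). Each returns a list of dicts, best first, with "p" (0 to 1); they miss things now and then, are a little off and sometimes report something else, mostly with a low value. They report only what shows in the picture. A call takes as long as a camera call.
- finder.masks_of(picture, target): "region" (480x640 bool, what is visible of it) and "box" ([left, top, right, bottom] in pixels, round what is visible of it).
The state is a dict: "t": time; "joint_pos": joint angles; "qvel": joint speeds; "effort": joint torques, N m; "tcp_pos": TCP position; "ee_rot": TCP orientation; "contact_force": force on the tool from outside, world axes, zero at the start; "wrist_torque": the same for the moment, N m; "width": finger opening in m.
Only numpy, scipy, OpenCV 4.12 (cv2) and the standard library are available. Lean on these libraries where they do the work, as an engineer would, in place of code of your own. Each camera call takes 0.05 s, during which the arm holds its last target.

## Task

Set up the pale wooden inspection block on the silversmith's bench: first stand the silver-headed punch, fully home, in the hole marked with one blue dot, and let go of it; then stand the brass-headed punch likewise in the hole marked with two blue dots; lower them in, do not drop them. Then take the loupe by its orange handle and hold it level and still, glass centred right over the dome of the brass punch, its black frame at the height of the red band on the gauge post and touching neither the punches nor the block; finish still holding it there. Leave the red-headed punch and the other tools where they are.

Things in the scene. Friction and masses are not known exactly. Their poses are not given: they have to be found in the camera images.
- punch_steel: silver-headed punch, 75 mm total, standing upright: 14 mm round steel shank 45 mm long with a chamfered foot, then a 20 mm round head from 45 to 75 mm (straight-sided from 47 to 66 mm: grip there), domed on top. 90 g. Origin: centre of the foot; z up along the punch. Starts in one of the three holes of the dark wooden stand.
- punch_brass: brass-headed (yellow metal) punch, 75 mm total, standing upright: 14 mm round steel shank 45 mm long with a chamfered foot, then a 20 mm round head from 45 to 75 mm (straight-sided from 47 to 66 mm: grip there), domed on top. 90 g. Origin: centre of the foot; z up along the punch. Starts in one of the three holes of the dark wooden stand.
- punch_brass_tip (a point): top of the brass punch's dome, on its axis, 75 mm above its foot
- punch_red: red-headed punch of the same shape, in the remaining hole of the stand; leave it alone. Origin: centre of its foot
- stand: fixed dark wooden stand, 64 x 180 x 30 mm (x, y, z), on the bench. Origin: centre of its underside. Three holes 55 mm apart along its y axis (at y = -55, 0, 55 mm), 16 mm wide, 22 mm deep: a punch's foot stands 8 mm above the bench
- block: fixed pale wooden inspection block, 96 x 150 x 30 mm (x, y, z). Origin: centre of its underside. Two holes 70 mm apart along its y axis, and a 7 mm thick, 130 mm tall steel gauge post with a red band at x = 36 mm, y = 0, on the side away from the robot. The blue dots, 12 mm across, are 32 mm from the holes on the side towards the robot
- hole_one (a point): centre of the mouth (30 mm above the bench) of the hole marked by one blue dot: 16 mm wide, 22 mm deep, chamfered rim; at x = 0, y = +35 mm of the block. Axes as the block's
- hole_two (a point): the same for the hole marked by two blue dots; at x = 0, y = -35 mm of the block
- focal_mark (a point): middle of the red band on the gauge post, 123 mm above the bench; the band is 10 mm tall, as tall as the loupe's frame. z up. It lies 40 mm above the dome of a punch that is fully home in the block
- rest: fixed dark rest for the loupe, 92 x 60 mm and 22 mm high, with a cork top. Origin: centre of its underside. The loupe's frame lies on it, the orange handle juts out beyond it
- loupe: hand loupe lying flat on its rest: round black frame 48 mm across and 10 mm thick round a glass lens, and a straight orange handle, 12 mm wide and 10 mm thick, along the loupe's -x axis from 36 to 136 mm from the lens's centre (towards the robot, roughly). 35 to 65 g. Origin: under the centre of the lens, at the frame's underside; z up, square to the lens
- loupe_lens (a point): centre of the lens, mid-thickness of the frame, 5 mm above the loupe's underside
- loupe_grip (a point): point in the middle of the handle's section, 90 mm from the lens's centre, free of the rest underneath: its height at the start is 27 mm above the bench
- hammer: chasing hammer lying across the far part of the bench, 290 mm long; leave it alone. Origin: near its middle, on the bench
- crucible: grey cup, 54 mm across, 45 mm high; leave it alone. Origin: centre of its underside
- bench_block: round dark steel block, 110 mm across, 50 mm high; leave it alone. Origin: centre of its underside
- pliers: orange-handled pliers, 170 mm long, lying flat; leave them alone. Origin: at their joint, on the bench
- caliper: steel caliper, 200 mm long, lying flat; leave it alone. Origin: middle of its beam, on the bench

How it is judged:
On the way, in this order (a step that is already met when the one before it is completed fails the run):
1. the silver-headed punch stands fully home in the one-dot hole, let go (horizontal distance between punch_steel and hole_one below 0.004 m and z of punch_steel in the frame of hole_one below -0.019 m and angle between punch_steel's own z axis and vertical below 0.12 rad and contact force between the fingers and punch_steel below 0.1 N), for 0.2 s.
2. the brass-headed punch stands fully home in the two-dot hole, let go (horizontal distance between punch_brass and hole_two below 0.004 m and z of punch_brass in the frame of hole_two below -0.019 m and angle between punch_brass's own z axis and vertical below 0.12 rad and contact force between the fingers and punch_brass below 0.1 N), for 0.2 s.
3. the loupe is lifted off its rest in the gripper (contact force between the fingers and loupe above 0.5 N and height (world z) of loupe_lens above 0.06 m), for 0.2 s.
At the end, for the whole second after the job is handed in: Punches released in their holes: within 4 mm of centre, 3 mm of the floor, 0.12 rad of upright. Loupe held by the gripper alone, at rest, tilt under 0.1 rad, lens centre within 8 mm sideways of the brass dome and 6 mm in height of the red band's middle, touching neither block nor punches (all of step 1 and all of step 2 and horizontal distance between loupe_lens and punch_brass_tip below 0.008 m and z of loupe_lens in the frame of focal_mark between -0.006 and 0.006 m and angle between loupe's own z axis and vertical below 0.1 rad and contact force between the fingers and loupe above 0.5 N and contact force between loupe and block below 0.1 N and contact force between loupe and punch_steel below 0.1 N and contact force between loupe and punch_brass below 0.1 N and contact force between loupe and rest below 0.1 N and linear speed of loupe below 0.02 m/s and angular speed of loupe below 0.15 rad/s); the arm keeps its last pose, push and grip.
It fails at once if the red-headed punch or another bystanding tool is moved over 15 mm (distance of any of punch_red, hammer, crucible, bench_block, pliers, caliper from where it was at the start of the episode above 0.015 m).
It fails at once if a punch is dropped ((contact force between each of the arm, the fingers and punch_steel below 0.02 N and linear speed of punch_steel above 0.45 m/s) or (contact force between each of the arm, the fingers and punch_brass below 0.02 N and linear speed of punch_brass above 0.45 m/s)).
It fails at once if the loupe knocks against the punches or the block (contact force between loupe and block above 1 N or contact force between loupe and punch_steel above 1 N or contact force between loupe and punch_brass above 1 N).
It also fails if it takes over 66 s, if anything falls off the work surface, if the arm or the gripper's body presses on something with over 40 N, if the wrist force passes 120 N, or if a joint passes its speed limit or range.

## Working session

There is one attempt and no reset: what is moved stays moved. The work goes in short steps, Python scripts to look and compute and a shell command to move; the robot and the scene stay as the last step left them, time stands still between calls to the robot, and variables do not carry over. Pictures are saved under pics/ and viewed, and the job is handed in when it is done.

```bash
ls; mkdir -p pics; python3 - <<'E'
from bench import sensors, vision
import cv2, numpy as np
print(sensors.observe())
for n in ("side","top"):
    p=vision.read_camera(n); cv2.imwrite(f"pics/{n}0.png",p["frame"][:,:,::-1]); print(n,p["K"],p["extrinsics"])
E
```

```text
pics
{'t': 0.0, 'joint_pos': array([ 1.21685333e+00,  2.21228689e-01,  1.52761633e+00,  9.92997054e-06,
        1.39469598e+00, -1.26097281e-01]), 'qvel': array([ 0.00037168,  0.00210877,  0.00039909, -0.00068853,  0.00047207,
        0.00024341]), 'effort': array([-5.78246381e-04, -4.94623339e+01, -3.87370098e+01,  6.99940883e-02,
        5.74563432e-02, -1.12177258e-04]), 'tcp_pos': array([0.14096146, 0.60827342, 0.22943289]), 'ee_rot': array([ 7.82904843e-01,  6.22140706e-01, -8.35389243e-04,  5.01167268e-04]), 'contact_force': array([ 0.13735543, -0.56997718,  0.06644011]), 'wrist_torque': array([ 0.03110444, -0.00182349,  0.03300213]), 'width': 0.08703717653139059}
side [[513.68706184   0.         322.37569725]
 [  0.         513.68706184 232.87886739]
 [  0.           0.           1.        ]] [[-0.95179647 -0.17337986  0.25302749  0.32846888]
 [-0.30617133  0.58680351 -0.74961374  0.80412132]
 [-0.01850949 -0.79094947 -0.61160145  0.79262429]
 [ 0.          0.          0.          1.        ]]
top [[607.92777677   0.         327.59296632]
 [  0.         607.92777677 242.38966826]
 [  0.           0.           1.        ]] [[ 0.02705641 -0.99792075  0.05849899  0.55494523]
 [-0.99951944 -0.02789253 -0.01352378 -0.02640308]
 [ 0.01512735 -0.05810498 -0.99819586  1.42554418]
 [ 0.          0.          0.          1.        ]]
```

View pics/side0.png

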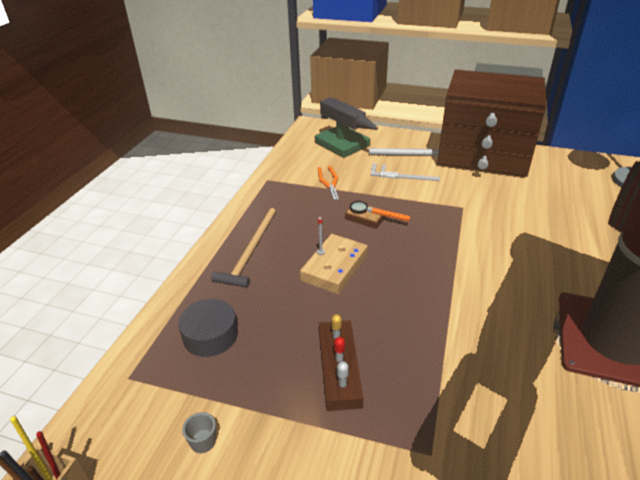

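View pics/top0.png

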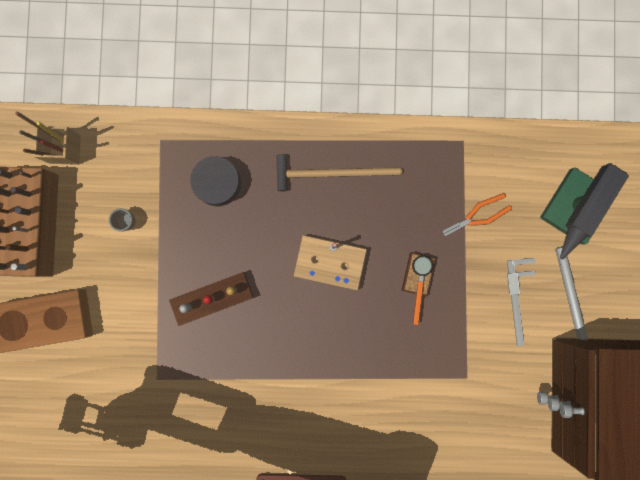

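```bash
cat > h.py <<'E'
from bench import sensors, vision, finder, ticket
import cv2, numpy as np
from scipy.spatial.transform import Rotation as R
def bp(P,uv,z):
    K=np.array(P["K"]);E=np.array(P["extrinsics"]);d=E[:3,:3]@np.linalg.solve(K,[uv[0],uv[1],1.]);o=E[:3,3]
    return o+d*(z-o[2])/d[2]
def pr(P,X):
    K=np.array(P["K"]);E=np.array(P["extrinsics"]);X=np.atleast_2d(X);c=(X-E[:3,3])@E[:3,:3];q=c@K.T
    return q[:,:2]/q[:,2:]
def crop(P,box,s,name,marks=[]):
    x0,y0,x1,y1=box;im=P["frame"][y0:y1,x0:x1,::-1].copy();im=cv2.resize(im,None,fx=s,fy=s,interpolation=cv2.INTER_CUBIC)
    for m in marks:
        cv2.circle(im,(int((m[0]-x0+.5)*s),int((m[1]-y0+.5)*s)),3,(255,0,255),1)
    cv2.imwrite("pics/"+name,im)
def tri(Ps,uvs):
    A=[];b=[]
    for P,uv in zip(Ps,uvs):
        K=np.array(P["K"]);E=np.array(P["extrinsics"]);d=E[:3,:3]@np.linalg.solve(K,[uv[0],uv[1],1.]);d/=np.linalg.norm(d)
        M=np.eye(3)-np.outer(d,d);A.append(M);b.append(M@E[:3,3])
    return np.linalg.lstsq(np.vstack(A),np.hstack(b),rcond=None)[0]
E
python3 - <<'E'
from h import *
import pickle
S=vision.read_camera("side");T=vision.read_camera("top")
pickle.dump((S,T),open("p0.pkl","wb"))
for n in ["punch_steel","punch_brass","punch_red","stand","block","rest","loupe","loupe_grip"]:
  for P,nm in ((S,"side"),(T,"top")):
    try: r=finder.masks_of(P,n)
    except Exception as e: print(n,e);continue
    for d in r[:3]:
        m=d["region"];ys,xs=np.nonzero(m);print(n,nm,round(d["p"],2),d["box"],m.sum(),(xs.mean().round(1),ys.mean().round(1)))
crop(T,(285,225,385,300),8,"tb.png");crop(T,(160,260,270,335),7,"ts.png");crop(T,(395,240,445,335),6,"tl.png")
crop(S,(290,205,380,300),6,"sb.png");crop(S,(310,305,370,415),5,"ss.png");crop(S,(335,190,420,230),8,"sl.png")
E
```

```text
punch_steel side 0.52 [211.3, 204.8, 274.7, 286.0] 932 (np.float64(243.3), np.float64(257.5))
punch_steel side 0.51 [337.6, 362.0, 351.6, 387.9] 218 (np.float64(342.6), np.float64(373.5))
punch_brass side 0.49 [331.2, 314.7, 344.0, 338.2] 199 (np.float64(336.1), np.float64(324.4))
punch_brass top 0.61 [227.1, 286.3, 237.7, 294.5] 60 (np.float64(231.1), np.float64(290.3))
punch_red side 0.47 [334.7, 336.9, 345.4, 360.5] 201 (np.float64(338.8), np.float64(347.2))
punch_red top 0.65 [403.7, 252.4, 435.5, 298.2] 619 (np.float64(415.5), np.float64(276.8))
punch_red top 0.58 [411.2, 258.4, 434.3, 322.9] 664 (np.float64(420.3), np.float64(281.0))
punch_red top 0.43 [203.7, 297.9, 213.2, 301.6] 79 (np.float64(207.7), np.float64(298.9))
stand side 0.97 [318.6, 315.6, 363.0, 411.7] 2516 (np.float64(339.9), np.float64(369.6))
stand side 0.52 [369.2, 161.8, 436.6, 181.7] 347 (np.float64(400.4), np.float64(174.4))
stand top 0.76 [169.2, 270.5, 254.8, 325.6] 2041 (np.float64(211.6), np.float64(298.2))
block side 0.81 [301.1, 217.5, 365.3, 294.7] 2594 (np.float64(333.4), np.float64(261.4))
block top 0.62 [294.3, 236.6, 365.0, 290.2] 2663 (np.float64(329.5), np.float64(262.2))
rest side 0.78 [347.9, 210.9, 387.5, 228.3] 432 (np.float64(365.1), np.float64(218.2))
rest top 0.7 [405.6, 252.2, 432.4, 296.8] 526 (np.float64(414.2), np.float64(278.8))
loupe side 0.92 [352.6, 199.4, 409.9, 219.0] 364 (np.float64(373.4), np.float64(210.1))
loupe top 0.71 [413.5, 253.8, 430.2, 324.3] 638 (np.float64(420.2), np.float64(280.9))
loupe_grip side 0.85 [347.8, 202.8, 411.6, 222.6] 393 (np.float64(375.1), np.float64(210.3))
loupe_grip side 0.35 [180.7, 413.4, 219.2, 454.9] 1147 (np.float64(199.9), np.float64(431.5))
loupe_grip top 0.75 [409.6, 255.1, 432.5, 328.5] 616 (np.float64(420.0), np.float64(281.2))
```

View pics/tb.png

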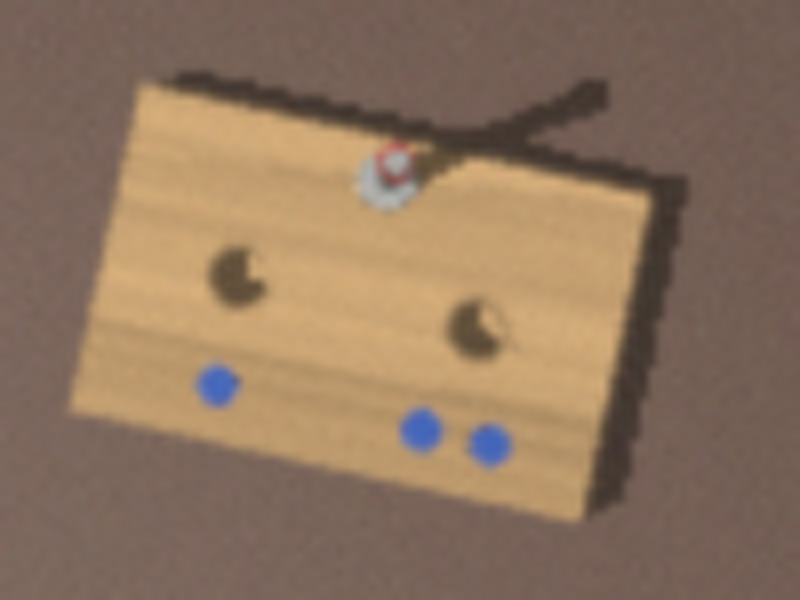

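View pics/ts.png

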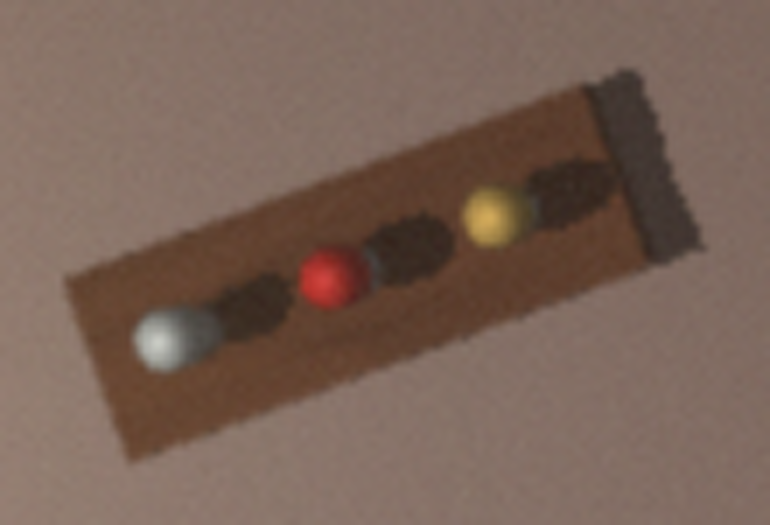

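View pics/sb.png

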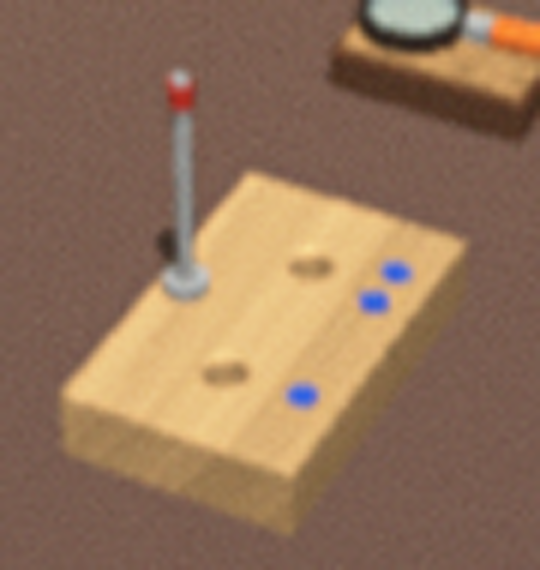

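View pics/ss.png

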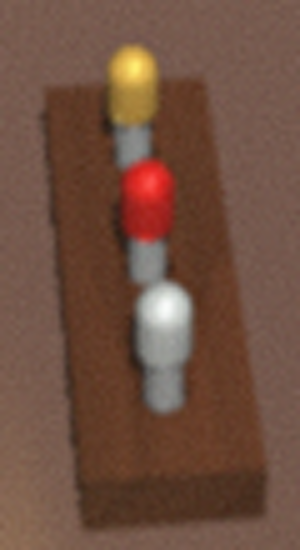

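View pics/tl.png

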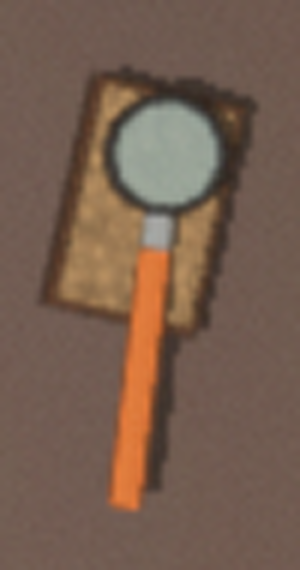

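```bash
cat > fit.py <<'E'
from h import *
import pickle
from scipy.optimize import least_squares
S,T=pickle.load(open("p0.pkl","rb"))
def o(p,x0,y0,s): return (np.array(p,float)+.5)/s-.5+np.array([x0,y0])
def fit(name,obj,obs):
    # obs list of (cam, uv array)
    for label,sel in (("top",[0]),("side",[1]),("both",[0,1])):
        def pose(q): return np.c_[obj[:,:2]@np.array([[np.cos(q[2]),np.sin(q[2])],[-np.sin(q[2]),np.cos(q[2])]])+q[:2],obj[:,2]]
        f=lambda q: np.concatenate([(pr(obs[i][0],pose(q))-obs[i][1]).ravel() for i in sel])
        r=least_squares(f,[.5,0,0],loss="soft_l1");print(name,label,r.x.round(4),"rms px",np.sqrt(np.mean(f(r.x)**2)).round(2))
    return r.x
if 1:
    c=np.array([[48,75,30],[48,-75,30],[-48,-75,30],[-48,75,30],[-32,35,30],[0,35,30],[0,-35,30]])/1e3
    t=o([(140,84),(652,190),(583,521),(70,411),(217,386),(238,277),(477,329)],285,225,8)
    s=o([(63,398),(252,172),(467,240),(292,474),(302,396),(226,374),(311,267)],290,205,6)
    fit("block",c,[(T,t),(S,s)])
    c=np.array([[32,90,30],[32,-90,30],[-32,-90,30],[-32,90,30]])/1e3
    t=o([(65,278),(583,88),(650,262),(131,463)],160,260,7);s=o([(82,478),(45,88),(205,80),(262,470)],310,305,5)
    q=fit("stand",c,[(T,t),(S,s)])
    for n,y,a,b in (("steel",.055,(164,340),(165,308)),("red",0,(331,278),(149,186)),("brass",-.055,(493,217),(133,72))):
        a=o(a,160,260,7);b=o(b,310,305,5)
        print(n,"stand:",(q[:2]+y*np.array([-np.sin(q[2]),np.cos(q[2])])).round(4),"heads tri",tri((T,S),(a,b)).round(4),bp(T,a,.073).round(4),bp(S,b,.073).round(4))
    # loupe
    a=o((165,155),395,240,6);print("lens top",bp(T,a,.027).round(4)); e=o((124,509),395,240,6);print("handle end",bp(T,e,.027).round(4))
E
python3 fit.py
```

```text
block top [ 0.5911 -0.0511 -0.1811] rms px 0.19
block side [ 0.5892 -0.0515 -0.1853] rms px 0.34
block both [ 0.5902 -0.0513 -0.1822] rms px 0.4
stand top [0.5012 0.2178 0.389 ] rms px 0.37
stand side [0.4995 0.2187 0.3798] rms px 0.47
stand both [0.5001 0.2181 0.3822] rms px 0.55
steel stand: [0.4796 0.2692] heads tri [0.4791 0.2696 0.0751] [0.48   0.2704 0.073 ] [0.4786 0.2678 0.073 ]
red stand: [0.5001 0.2181] heads tri [0.4999 0.2183 0.0732] [0.5008 0.2186 0.073 ] [0.4989 0.2179 0.073 ]
brass stand: [0.5206 0.1671] heads tri [0.5206 0.168  0.074 ] [0.5214 0.1683 0.073 ] [0.5201 0.1669 0.073 ]
lens top [ 0.5898 -0.2645  0.027 ]
handle end [ 0.4543 -0.2513  0.027 ]
```

View pics/sl.png

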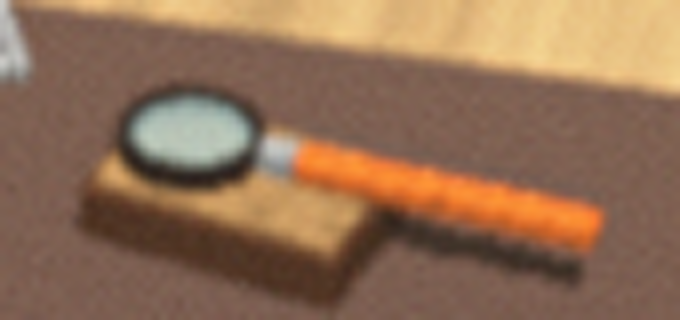

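```bash
cat > to.py <<'E'
import sys
from h import *
# usage: to.py x y z yaw_deg  -> delta in tool axes from measured pose, rotvec deg to point straight down with jaw yaw
def to(x,y,z,yaw):
    s=sensors.observe();Rc=R.from_quat(s["ee_rot"])
    c=np.radians(yaw);best=None
    for k in (0,np.pi):
        a=c+k;X=np.array([np.cos(a),np.sin(a),0]);Z=np.array([0,0,-1.]);Rt=R.from_matrix(np.c_[X,np.cross(Z,X),Z])
        rv=(Rc.inv()*Rt).as_rotvec(degrees=True)
        if best is None or np.linalg.norm(rv)<np.linalg.norm(best): best=rv
    d=Rc.inv().apply(np.array([x,y,z])-s["tcp_pos"])
    m=Rc.as_matrix()
    print("t",round(s["t"],2),"tcp",s["tcp_pos"].round(4),"yaw",np.degrees(np.arctan2(m[1,0],m[0,0])).round(1),"tilt",m[:2,2].round(4),"w",round(s["width"],4),"F",s["contact_force"].round(1),"q6",s["joint_pos"][5].round(2))
    print("delta mm",(d*1e3).round(1),"rot",best.round(2))
to(*map(float,sys.argv[1:5]))
E
python3 to.py .4793 .2692 .14 34.6; python3 -c "
import numpy as np
c,s=np.cos(-.1822),np.sin(-.1822)
for y in(.035,-.035): print(.5902-s*y,-.0513+c*y)"
```

```text
t 1.0 tcp [0.1411 0.6088 0.2305] yaw 76.9 tilt [-0.  0.] w 0.0869 F [-0.4  0.2 -0.4] q6 -0.13
delta mm [-254.5  406.1   90.5] rot [-0.   -0.   42.35]
0.59654177580934 -0.016879339349976583
0.5838582241906599 -0.08572066065002341
```

```bash
python3 -m handwheel '{"grip":[0.04,0.04,0.04,0.04,0.04,0.04,0.04,0.04],"delta_pos":[[-0.2545,0.406,0.02],[-0.2545,0.406,0.02],[-0.2545,0.406,0.02],[-0.2545,0.406,0.02],[-0.2545,0.406,0.02],[-0.2545,0.406,0.02],[-0.2545,0.406,0.02],[-0.2545,0.406,0.02]],"rotation":[[0,0,42.35],[0,0,42.35],[0,0,42.35],[0,0,42.35],[0,0,42.35],[0,0,42.35],[0,0,42.35],[0,0,42.35]]}'; python3 to.py .4793 .2692 .14 34.6
```

```text
t: 1.67
tcp_pos: [0.3772, 0.3712, 0.2169]
ee_rot: [0.955, 0.297, 0.0, -0.0]
contact_force: [0.9, 0.5, -0.7]
width: 0.0435
t 1.67 tcp [0.3772 0.3712 0.2169] yaw 34.6 tilt [0.0007 0.0005] w 0.0435 F [ 0.9  0.5 -0.7] q6 0.02
delta mm [ 26.1 142.   76.9] rot [-0.   -0.05 -0.02]
```

```bash
python3 -m handwheel '{"grip":[0.04,0.04,0.04,0.04,0.04,0.04],"delta_pos":[[0.022,0.12,0.06],[0.022,0.12,0.06],[0.022,0.12,0.06],[0.022,0.12,0.06],[0.022,0.12,0.06],[0.022,0.12,0.06]],"rotation":[[0,0,0],[0,0,0],[0,0,0],[0,0,0],[0,0,0],[0,0,0]]}'; python3 to.py .4793 .2692 .10 34.6
```

```text
t: 2.17
tcp_pos: [0.4622, 0.2864, 0.1565]
ee_rot: [0.955, 0.297, -0.0, -0.0]
contact_force: [-0.3, 0.6, 0.6]
width: 0.0402
t 2.17 tcp [0.4622 0.2864 0.1565] yaw 34.5 tilt [-0.0011  0.0002] w 0.0402 F [-0.3  0.6  0.6] q6 -0.19
delta mm [ 4.4 23.9 56.5] rot [-0.04  0.05 -0.1 ]
```

```bash
python3 -m handwheel '{"grip":[0.04,0.04,0.04,0.04],"delta_pos":[[0.0044,0.0239,0.04],[0.0044,0.0239,0.04],[0.0044,0.0239,0.04],[0.0044,0.0239,0.04]],"rotation":[[0,0,0],[0,0,0],[0,0,0],[0,0,0]]}'; python3 - <<'E'
from h import *
import pickle
S=vision.read_camera("side");T=vision.read_camera("top");pickle.dump((S,T),open("p1.pkl","wb"))
crop(T,(140,250,260,330),6,"t1.png");crop(S,(280,280,400,420),4,"s1.png")
E
python3 to.py .4793 .2692 .054 34.6
```

```text
t: 2.5
tcp_pos: [0.4789, 0.2706, 0.1175]
ee_rot: [0.955, 0.298, 0.0, -0.0]
contact_force: [-0.3, 0.0, -0.8]
width: 0.0398
t 2.6 tcp [0.4798 0.2709 0.1185] yaw 34.7 tilt [0.0023 0.0013] w 0.0397 F [-0.4  0.7  0.4] q6 -0.23
delta mm [-1.6  1.1 64.5] rot [ 0.01 -0.15  0.08]
```

View pics/s1.png

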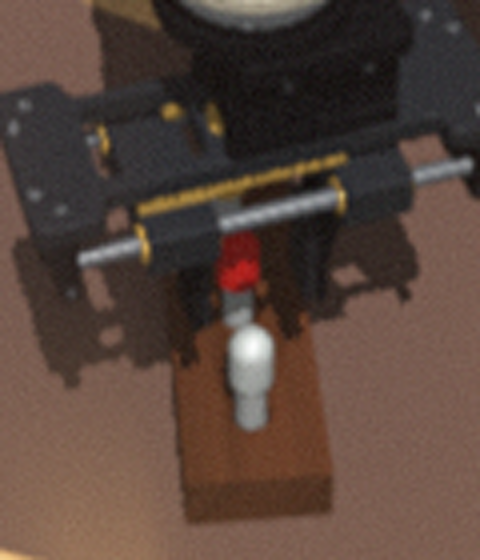

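View pics/t1.png

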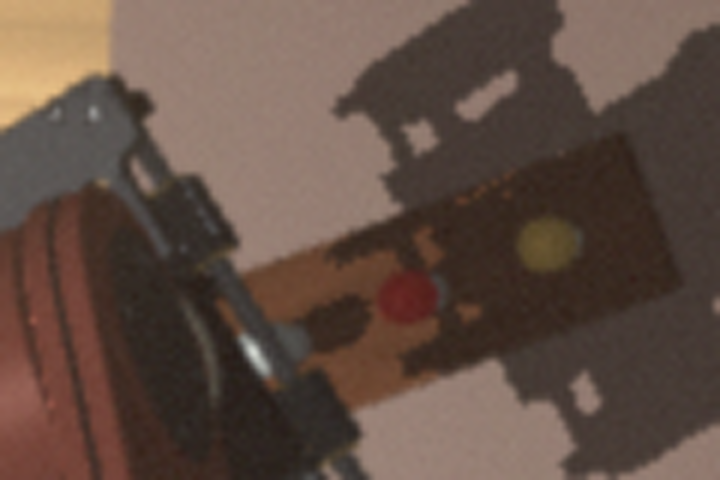

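The gripper stands over the silver head, with the fingertips either side of it. In the side crop the tips are at about (195,320) and (300,330). Descending now.

```bash
python3 -m handwheel '{"grip":[0.04,0.04,0.04,0.04,0.04],"delta_pos":[[-0.001,0.001,0.03],[-0.001,0.001,0.05],[-0.001,0.001,0.0635],[-0.001,0.001,0.0635],[-0.001,0.001,0.0635]],"rotation":[[0,0,0],[0,0,0],[0,0,0],[0,0,0],[0,0,0]]}'; for i in 1 2; do python3 to.py .4793 .2692 .054 34.6; done;  python3 - <<'E'
from h import *
S=vision.read_camera("side");T=vision.read_camera("top")
crop(S,(280,280,400,420),4,"s2.png")
E
```

```text
t: 3.02
tcp_pos: [0.4791, 0.2687, 0.0539]
ee_rot: [0.955, 0.298, 0.0, -0.0]
contact_force: [0.4, 0.4, 0.8]
width: 0.0397
t 3.02 tcp [0.4791 0.2687 0.0539] yaw 34.6 tilt [0.0001 0.0002] w 0.0397 F [0.4 0.4 0.8] q6 -0.24
delta mm [ 0.4 -0.3 -0.1] rot [-0.01 -0.01  0.05]
t 3.02 tcp [0.4791 0.2687 0.0539] yaw 34.6 tilt [0.0001 0.0002] w 0.0397 F [0.4 0.4 0.8] q6 -0.24
delta mm [ 0.4 -0.3 -0.1] rot [-0.01 -0.01  0.05]
```

View pics/s2.png

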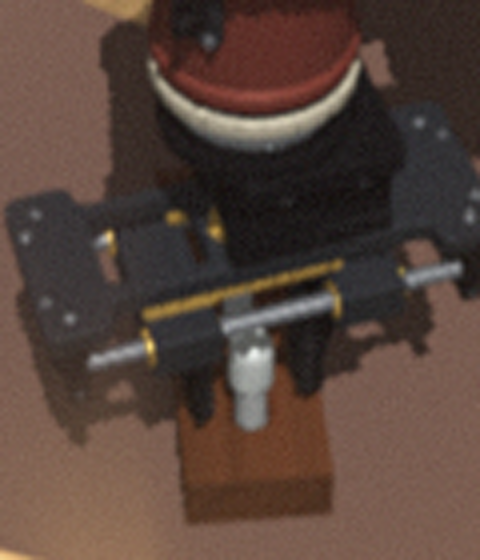

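The silver head at (250,365) sits between the fingers at (203,390) and (310,365). Closing.

```bash
python3 -m handwheel '{"grip":[0.03,0.024,0.02,0.016,0.01,0.01,0.01],"delta_pos":[[0,0,0],[0,0,0],[0,0,0],[0,0,0],[0,0,0],[0,0,0],[0,0,0]],"rotation":[[0,0,0],[0,0,0],[0,0,0],[0,0,0],[0,0,0],[0,0,0],[0,0,0]]}'; python3 to.py .4793 .2692 .054 34.6;
```

```text
t: 3.7
tcp_pos: [0.4797, 0.2681, 0.0536]
ee_rot: [0.955, 0.297, 0.0, -0.0]
contact_force: [-0.1, 0.5, 2.6]
width: 0.0183
t 3.7 tcp [0.4797 0.2681 0.0536] yaw 34.6 tilt [0.0008 0.0003] w 0.0183 F [-0.1  0.5  2.6] q6 -0.24
delta mm [ 0.3 -1.2 -0.4] rot [ 0.01 -0.05 -0.01]
```

```bash
python3 -m handwheel '{"grip":[0.01,0.01,0.01,0.01,0.01,0.01,0.01],"delta_pos":[[0,0,-0.01],[0,0,-0.02],[0,0,-0.04],[0,0,-0.07],[0,0,-0.1],[0,0,-0.1],[0,0,-0.1]],"rotation":[[0,0,0],[0,0,0],[0,0,0],[0,0,0],[0,0,0],[0,0,0],[0,0,0]]}';  python3 - <<'E'
from h import *
S=vision.read_camera("side");T=vision.read_camera("top")
crop(S,(280,250,420,420),4,"s3.png")
E
python3 to.py .5965 -.0169 .154 34.6
```

```text
t: 4.28
tcp_pos: [0.4808, 0.2686, 0.1564]
ee_rot: [0.955, 0.297, 0.003, -0.0]
contact_force: [0.5, 0.1, -2.1]
width: 0.019
t 4.38 tcp [0.4787 0.2677 0.1529] yaw 34.6 tilt [-0.0009 -0.0004] w 0.0187 F [-0.7 -0.3 -1.5] q6 -0.24
delta mm [-64.6 301.2  -1.1] rot [-0.01  0.06 -0.  ]
```

View pics/s3.png

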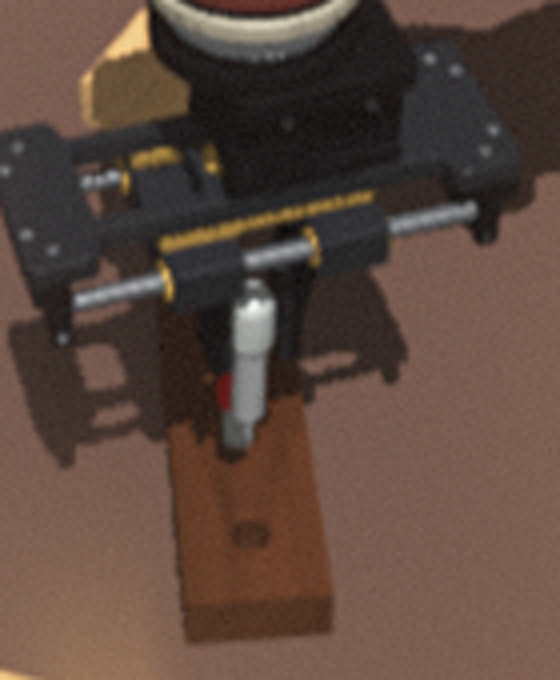

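The silver punch is lifted with its head at (253,310), and it looks upright. The grey stub at (237,440) is the red punch's shank behind it.

```bash
python3 -m handwheel '{"grip":[0.01,0.01,0.01,0.01,0.01,0.01,0.01,0.01],"delta_pos":[[-0.0065,0.0301,0],[-0.0135,0.0627,0],[-0.0220,0.1025,0],[-0.0304,0.1420,0],[-0.0389,0.1815,0],[-0.0473,0.2210,0],[-0.0558,0.2605,0],[-0.0625,0.292,0]],"rotation":[[0,0,0],[0,0,0],[0,0,0],[0,0,0],[0,0,0],[0,0,0],[0,0,0],[0,0,0]]}'; python3 to.py .5965 -.0169 .12 34.6
```

```text
t: 5.05
tcp_pos: [0.5929, -0.0107, 0.1511]
ee_rot: [0.955, 0.297, -0.002, -0.0]
contact_force: [0.3, -0.5, -1.1]
width: 0.0192
t 5.05 tcp [ 0.5929 -0.0107  0.1511] yaw 34.5 tilt [-0.0034 -0.0001] w 0.0192 F [ 0.3 -0.5 -1.1] q6 -0.75
delta mm [-0.5  7.2 31.1] rot [-0.11  0.16 -0.07]
```

```bash
python3 -m handwheel '{"grip":[0.01,0.01,0.01,0.01,0.01,0.01],"delta_pos":[[-0.002,0.009,0.02],[-0.002,0.009,0.04],[-0.002,0.009,0.055],[-0.002,0.009,0.06],[-0.002,0.009,0.06],[-0.002,0.009,0.06]],"rotation":[[0,0,0],[0,0,0],[0,0,0],[0,0,0],[0,0,0],[0,0,0]]}'; python3 to.py .5965 -.0169 .09 34.6;  python3 - <<'E'
from h import *
import pickle
S=vision.read_camera("side");T=vision.read_camera("top");pickle.dump((S,T),open("p4.pkl","wb"))
crop(S,(270,180,390,300),6,"s4.png");crop(T,(280,200,400,300),6,"t4.png")
for P in(S,T):
  for n in ("block","punch_steel"):
    for d in finder.masks_of(P,n)[:2]: print(n,round(d["p"],2),d["box"])
E
python3 to.py .5965 -.0169 .09 34.6
```

```text
t: 5.55
tcp_pos: [0.5964, -0.0161, 0.0925]
ee_rot: [0.955, 0.298, -0.001, -0.0]
contact_force: [0.6, 0.4, -0.4]
width: 0.0188
t 5.55 tcp [ 0.5964 -0.0161  0.0925] yaw 34.6 tilt [-0.0019  0.0003] w 0.0188 F [ 0.6  0.4 -0.4] q6 -0.76
delta mm [-0.4  0.7  2.5] rot [-0.07  0.08  0.02]
block 0.93 [303.3, 235.8, 365.5, 293.7]
punch_steel 0.53 [322.2, 232.9, 331.1, 263.8]
block 0.58 [347.5, 248.3, 366.9, 287.6]
t 5.85 tcp [ 0.5977 -0.0163  0.0942] yaw 34.6 tilt [ 0.0017 -0.0003] w 0.0187 F [-0.1 -0.1 -1.2] q6 -0.76
delta mm [-1.4 -0.2  4.2] rot [ 0.07 -0.07  0.02]
```

View pics/s4.png

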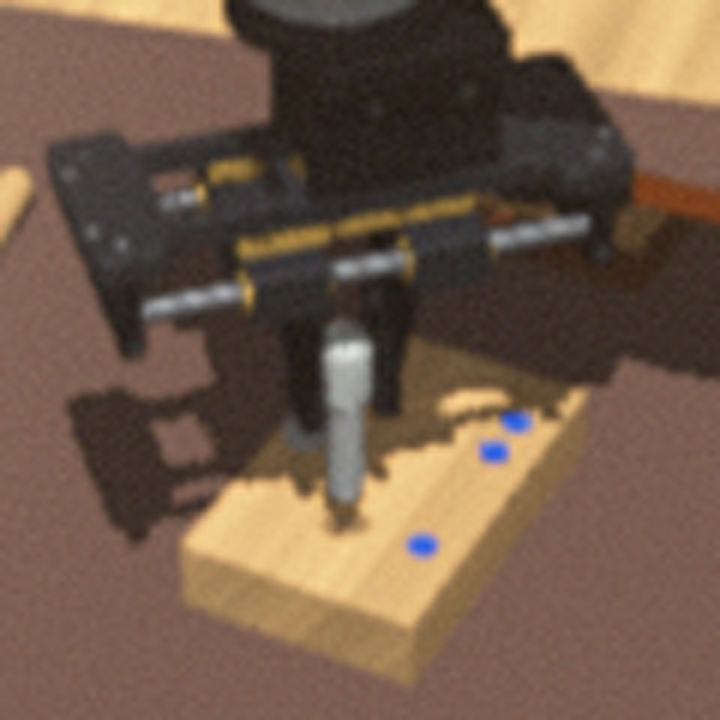

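View pics/t4.png

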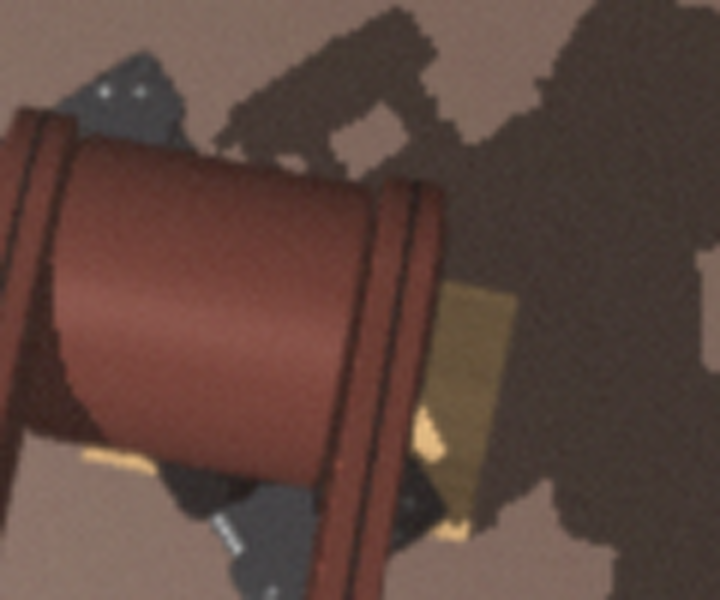

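```bash
python3 - <<'E'
from h import *
import pickle
S,T=pickle.load(open("p4.pkl","rb"))
def cr(p): return ((p-np.array([270,180])+.5)*6-.5).round(1)
# hole as seen by side-only fit
h=np.array([.5892-np.sin(-.1853)*.035,-.0515+np.cos(-.1853)*.035]);print(h)
for z in (.03,.048,.055,.07,.095,.115,.123): print(z,cr(pr(S,[*h,z])[0]))
print("1mm x",(pr(S,[*h+[.001,0],.05])-pr(S,[*h,.05]))*6,"1mm y",(pr(S,[*h+[0,.001],.05])-pr(S,[*h,.05]))*6)
# shank edges per row
g=S["frame"].astype(float).mean(2)
for y in range(246,265): print(y,g[y,318:338].astype(int))
E
```

```text
[ 0.59564845 -0.01709916]
0.03 [346.9 520.8]
0.048 [346.3 484.2]
0.055 [346.1 469.8]
0.07 [345.5 438.5]
0.095 [344.7 385.2]
0.115 [343.9 341.5]
0.123 [343.6 323.8]
1mm x [[-2.58517591 -0.5053784 ]] 1mm y [[-0.81077253  1.69690318]]
246 [ 36  28  32  33  37  52 101 146 164 160 160 144 133  91  48  41  37  33
  49  74]
247 [ 41  36  30  30  39  50  84 127 152 160 160 134 107  74  43  39  36  33
  51  80]
248 [ 49  35  29  32  35  46  71 106 122 138 151 131 100  75  50  42  41  39
  49  77]
249 [ 63  51  32  38  41  44  65 108 125 132 145 128 107  77  62  57  54  57
  65  78]
250 [ 77  63  40  31  37  46  77 116 135 139 142 136 104  86  73  76  76  77
  79  81]
251 [ 83  74  54  41  42  56  79 119 138 145 143 135 110  85  76  80  79  83
  85  89]
252 [ 85  81  72  61  71  72  90 119 139 144 142 135 103  78  78  79  86  84
  80  84]
253 [ 83  86  84  82  78  81  88 121 135 141 144 134 106  80  79  84  82  84
  80  80]
254 [ 84  85  87  84  83  75  89 114 137 142 146 133 100  80  80  78  80  85
 102 102]
255 [ 84  79  78  83  82  78  90 122 137 142 146 131 108  82  84  84 102 127
 158 165]
256 [ 74  73  78  81  76  80  89 120 138 140 141 133 116  84  87 104 150 174
 190 195]
257 [ 76  80  76  76  80  80  87 120 136 141 141 133 117  86  80  96 153 190
 196 193]
258 [ 79  76  79  78  78  76  89 127 132 142 144 129 118 105  78  81 128 186
 194 195]
259 [101  77  75  76  85  91  96 118 141 142 138 133 139 149 116 100 131 186
 197 194]
260 [145  91  71  79 102 124 107 120 137 143 139 134 150 183 172 160 173 192
 197 192]
261 [171 113  77  79 110 130 103 119 135 146 144 133 155 192 192 188 191 195
 193 192]
262 [186 146 111 115 156 145  96 104 129 146 144 125 152 189 196 193 195 193
 194 192]
263 [186 182 164 168 185 170 104  80 103 121 117 121 165 191 193 196 196 192
 190 194]
264 [185 189 188 191 187 174 116  83  89  89  91 125 181 193 197 196 194 192
 188 188]
```

```bash
python3 -m handwheel '{"grip":[0.01,0.01,0.01,0.01,0.01],"delta_pos":[[-0.0006,0.0003,0.008],[-0.0006,0.0003,0.014],[-0.0006,0.0003,0.018],[-0.0006,0.0003,0.022],[-0.0006,0.0003,0.024]],"rotation":[[0,0,0],[0,0,0],[0,0,0],[0,0,0],[0,0,0]]}'; python3 to.py .5965 -.0169 .0537 34.6;  python3 - <<'E'
from h import *
S=vision.read_camera("side")
crop(S,(290,220,370,300),8,"s5.png")
E
python3 to.py .5965 -.0169 .0537 34.6
```

```text
t: 6.27
tcp_pos: [0.5964, -0.0171, 0.0681]
ee_rot: [0.955, 0.297, -0.0, -0.0]
contact_force: [0.4, -0.1, -0.8]
width: 0.0187
t 6.27 tcp [ 0.5964 -0.0171  0.0681] yaw 34.6 tilt [-0.0009  0.    ] w 0.0187 F [ 0.4 -0.1 -0.8] q6 -0.76
delta mm [ 0.2 -0.1 14.4] rot [-0.03  0.04 -0.01]
t 6.32 tcp [ 0.5963 -0.017   0.068 ] yaw 34.6 tilt [-0.0012  0.0001] w 0.0189 F [ 0.  -0.  -1.2] q6 -0.76
delta mm [ 0.3  0.  14.3] rot [-0.05  0.05 -0.01]
```

View pics/s5.png

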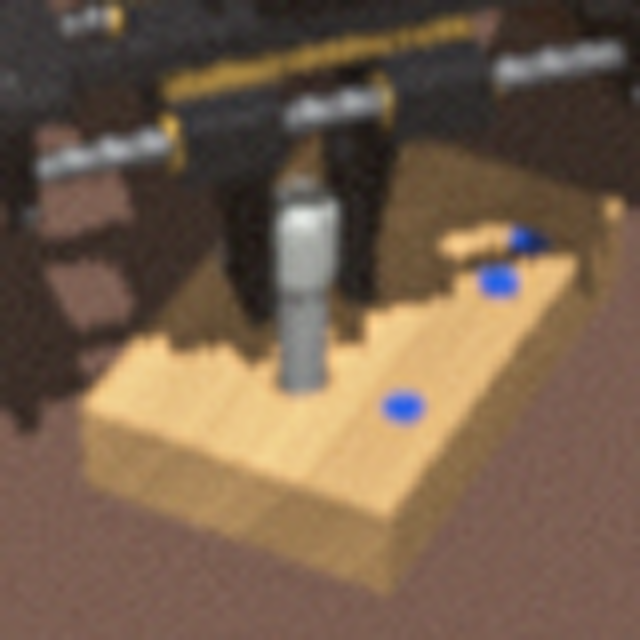

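The foot has entered the hole without touching, with the shank at (300,385) over the hole mouth. Lowering the rest.

```bash
python3 -m handwheel '{"grip":[0.01,0.01,0.01,0.01,0.01],"delta_pos":[[0,0,0.004],[0,0,0.008],[0,0,0.011],[0,0,0.0135],[0,0,0.014]],"rotation":[[0,0,0],[0,0,0],[0,0,0],[0,0,0],[0,0,0]]}'; python3 to.py .5965 -.0169 .0537 34.6
```

```text
t: 6.73
tcp_pos: [0.5966, -0.0171, 0.0546]
ee_rot: [0.955, 0.297, -0.0, -0.0]
contact_force: [-0.4, -1.1, 0.4]
width: 0.0185
t 6.73 tcp [ 0.5966 -0.0171  0.0546] yaw 34.6 tilt [-0.0005 -0.    ] w 0.0185 F [-0.4 -1.1  0.4] q6 -0.76
delta mm [ 0.  -0.2  0.9] rot [-0.01  0.02 -0.  ]
```

```bash
python3 -m handwheel '{"grip":[0.01,0.01,0.01,0.01],"delta_pos":[[0,0,0.001],[0,0,0.002],[0,0,0.002],[0,0,0.002]],"rotation":[[0,0,0],[0,0,0],[0,0,0],[0,0,0]]}'; python3 to.py .5965 -.0169 .0537 34.6
```

```text
t: 7.07
tcp_pos: [0.5971, -0.0171, 0.0536]
ee_rot: [0.955, 0.297, 0.0, 0.0]
contact_force: [-0.7, 0.6, 2.3]
width: 0.019
t 7.07 tcp [ 0.5971 -0.0171  0.0536] yaw 34.6 tilt [ 0.0007 -0.0001] w 0.019 F [-0.7  0.6  2.3] q6 -0.76
delta mm [-0.4 -0.5 -0.1] rot [ 0.03 -0.03 -0.  ]
```

```bash
python3 -m handwheel '{"grip":[0.02,0.024,0.03,0.04,0.044,0.044],"delta_pos":[[0,0,0],[0,0,0],[0,0,0],[0,0,0],[0,0,0],[0,0,-0.001]],"rotation":[[0,0,0],[0,0,0],[0,0,0],[0,0,0],[0,0,0],[0,0,0]]}'
python3 -m handwheel '{"grip":[0.044,0.044,0.044,0.044,0.044],"delta_pos":[[0,0,-0.02],[0,0,-0.05],[0,0,-0.08],[0,0,-0.11],[0,0,-0.11]],"rotation":[[0,0,0],[0,0,0],[0,0,0],[0,0,0],[0,0,0]]}'
python3 - <<'E'
from h import *
S=vision.read_camera("side")
crop(S,(290,220,370,300),8,"s6.png")
E
python3 to.py .5203 .1675 .16 21.9
```

```text
t: 7.57
tcp_pos: [0.5964, -0.0169, 0.0537]
ee_rot: [0.955, 0.297, -0.0, -0.0]
contact_force: [-0.2, 0.0, -0.0]
width: 0.0401
t: 7.98
tcp_pos: [0.6009, -0.0176, 0.1718]
ee_rot: [0.955, 0.297, 0.005, 0.002]
contact_force: [1.3, -0.8, 1.0]
width: 0.044
t 8.03 tcp [ 0.5997 -0.0174  0.1688] yaw 34.6 tilt [ 0.0082 -0.0013] w 0.044 F [ 1.1  1.2 -0.2] q6 -0.76
delta mm [  39.6 -197.3    7.9] rot [ 0.29 -0.38 12.7 ]
```

View pics/s6.png

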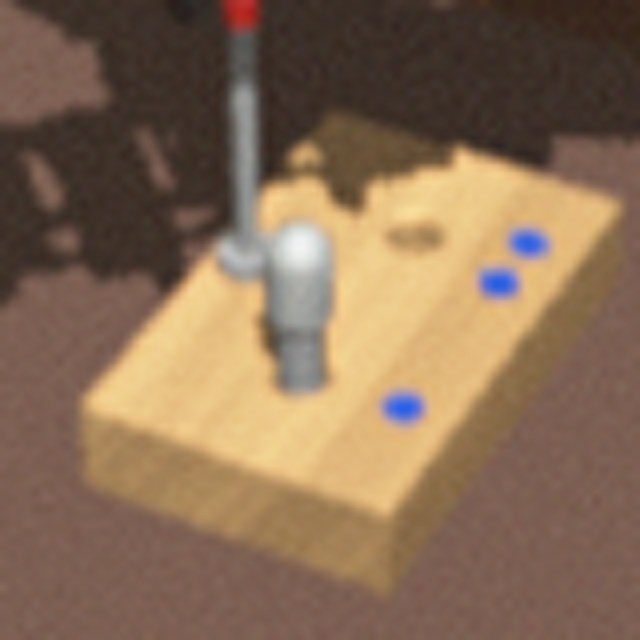

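The silver punch stands upright and home in the one-dot hole: head at (300,270), shank meeting the block at (300,385). It shows the same exposed shank as the punches in the stand. Now the brass one.

```bash
python3 -m handwheel '{"grip":[0.044,0.044,0.044,0.044,0.044,0.044,0.044,0.044],"delta_pos":[[0.0419,-0.1952,0],[0.0419,-0.1952,0],[0.0419,-0.1952,0],[0.0419,-0.1952,0],[0.0419,-0.1952,0],[0.0419,-0.1952,0.04],[0.0419,-0.1952,0.04],[0.0419,-0.1952,0.04]],"rotation":[[0,0,12.7],[0,0,12.7],[0,0,12.7],[0,0,12.7],[0,0,12.7],[0,0,12.7],[0,0,12.7],[0,0,12.7]]}'
python3 to.py .5203 .1675 .054 21.9;python3 - <<'E'
from h import *
S=vision.read_camera("side")
crop(S,(280,260,400,400),4,"s7.png")
E
python3 to.py .5203 .1675 .054 21.9
```

```text
t: 8.7
tcp_pos: [0.5174, 0.1673, 0.1211]
ee_rot: [0.982, 0.191, -0.004, 0.0]
contact_force: [-0.0, -0.9, 0.5]
width: 0.0441
t 8.7 tcp [0.5174 0.1673 0.1211] yaw 22.0 tilt [-0.007  -0.0014] w 0.0441 F [-0.  -0.9  0.5] q6 -0.22
delta mm [ 3.2  1.  67. ] rot [-0.07  0.41  0.07]
t 8.75 tcp [0.5193 0.167  0.123 ] yaw 21.9 tilt [-0.0033 -0.0008] w 0.0438 F [0.5 0.5 0.4] q6 -0.22
delta mm [ 1.3 -0.1 69. ] rot [-0.03  0.19 -0.  ]
```

View pics/s7.png

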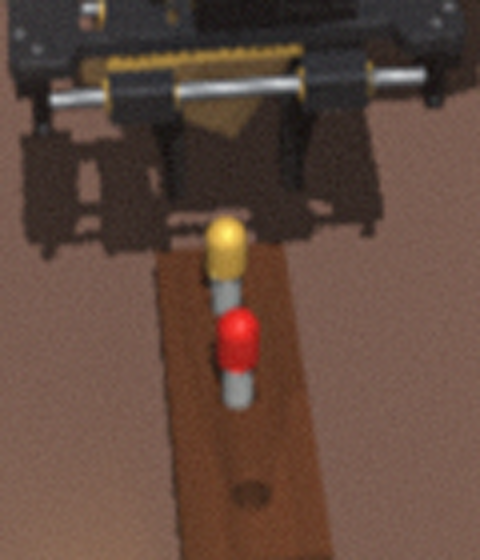

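Brass head at (226,245), and the gripper is above it with the fingers straddling. Descending and closing.

```bash
python3 -m handwheel '{"grip":[0.044,0.044,0.044,0.044,0.044,0.044],"delta_pos":[[0,0,0.02],[0,0,0.04],[0,0,0.06],[0,0,0.0695],[0,0,0.0695],[0,0,0.0695]],"rotation":[[0,0,0],[0,0,0],[0,0,0],[0,0,0],[0,0,0],[0,0,0]]}'
python3 to.py .5203 .1675 .054 21.9;python3 - <<'E'
from h import *
S=vision.read_camera("side")
crop(S,(280,260,400,400),4,"s8.png")
E
python3 to.py .5203 .1675 .054 21.9
```

```text
t: 9.25
tcp_pos: [0.5211, 0.1668, 0.0553]
ee_rot: [0.982, 0.189, 0.0, 0.0]
contact_force: [0.2, 0.5, 0.5]
width: 0.0438
t 9.25 tcp [0.5211 0.1668 0.0553] yaw 21.8 tilt [0.0002 0.    ] w 0.0438 F [0.2 0.5 0.5] q6 -0.22
delta mm [-0.5 -0.9  1.3] rot [ 0.   -0.01 -0.07]
t 9.3 tcp [0.5217 0.1671 0.0561] yaw 21.8 tilt [0.0018 0.0003] w 0.0442 F [1.  0.4 1.5] q6 -0.22
delta mm [-1.2 -0.9  2.1] rot [ 0.02 -0.1  -0.05]
```

View pics/s8.png

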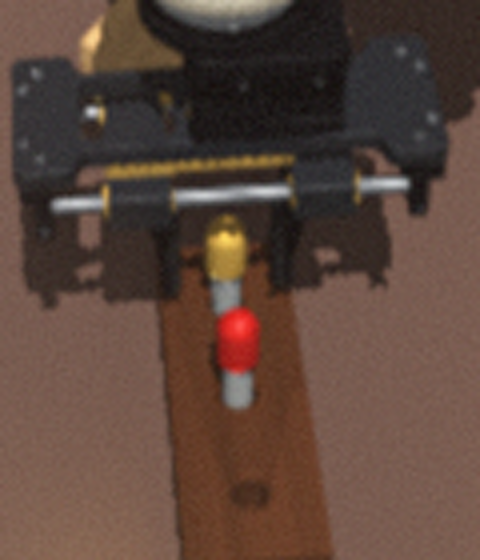

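```bash
python3 -m handwheel '{"grip":[0.034,0.026,0.02,0.016,0.01,0.01,0.01],"delta_pos":[[-0.0005,-0.0006,0.001],[-0.0005,-0.0006,0.001],[-0.0005,-0.0006,0.001],[-0.0005,-0.0006,0.001],[-0.0005,-0.0006,0.001],[-0.0005,-0.0006,0.001],[-0.0005,-0.0006,0.001]],"rotation":[[0,0,0],[0,0,0],[0,0,0],[0,0,0],[0,0,0],[0,0,0],[0,0,0]]}'; python3 to.py .5203 .1675 .054 21.9
python3 -m handwheel '{"grip":[0.01,0.01,0.01,0.01,0.01,0.01,0.01],"delta_pos":[[0,0,-0.01],[0,0,-0.02],[0,0,-0.04],[0,0,-0.07],[0,0,-0.1],[0,0,-0.11],[0,0,-0.11]],"rotation":[[0,0,0],[0,0,0],[0,0,0],[0,0,0],[0,0,0],[0,0,0],[0,0,0]]}'
python3 to.py .5838 -.0857 .164 -55.4
```

```text
t: 9.88
tcp_pos: [0.5201, 0.1679, 0.0541]
ee_rot: [0.982, 0.19, 0.0, 0.0]
contact_force: [0.3, 0.1, 2.1]
width: 0.0191
t 9.88 tcp [0.5201 0.1679 0.0541] yaw 21.9 tilt [0.0008 0.0001] w 0.0191 F [0.3 0.1 2.1] q6 -0.21
delta mm [0.  0.5 0.1] rot [ 0.01 -0.05  0.01]
t: 10.47
tcp_pos: [0.5222, 0.1682, 0.1681]
ee_rot: [0.982, 0.19, 0.004, 0.0]
contact_force: [0.3, -0.0, -0.7]
width: 0.019
t 10.47 tcp [0.5222 0.1682 0.1681] yaw 21.9 tilt [0.0072 0.0012] w 0.019 F [ 0.3 -0.  -0.7] q6 -0.21
delta mm [-37.6 258.6   4.2] rot [-0.2 -0.4 77.3]
```

```bash
python3 -m handwheel '{"grip":[0.01,0.01,0.01,0.01,0.01,0.01,0.01,0.01],"delta_pos":[[-0.0040,0.0290,0],[-0.0082,0.060,0],[-0.0125,0.0911,0],[-0.0174,0.1267,0],[-0.0225,0.164,0],[-0.0275,0.200,0],[-0.032,0.233,0],[-0.0355,0.2587,0]],"rotation":[[0,0,6],[0,0,13],[0,0,20],[0,0,27],[0,0,34],[0,0,41],[0,0,48],[0,0,55]]}'
python3 to.py .5838 -.0857 .164 -55.4
```

```text
t: 11.13
tcp_pos: [0.5823, -0.0879, 0.1615]
ee_rot: [0.958, -0.288, -0.001, 0.0]
contact_force: [0.4, 0.3, -0.9]
width: 0.0187
t 11.13 tcp [ 0.5823 -0.0879  0.1615] yaw -33.5 tilt [-0.003   0.0002] w 0.0187 F [ 0.4  0.3 -0.9] q6 0.3
delta mm [ 0.  -2.7 -2.5] rot [ 0.11  0.13 21.88]
```

```bash
python3 -m handwheel '{"grip":[0.01,0.01,0.01,0.01,0.01,0.01,0.01,0.01],"delta_pos":[[0,0,0.01],[0,0,0.02],[0,0,0.04],[0,0,0.055],[0,0,0.067],[0,0,0.072],[0,0,0.072],[0,0,0.072]],"rotation":[[0,0,7],[0,0,14],[0,0,21],[0,0,22],[0,0,22],[0,0,22],[0,0,22],[0,0,22]]}'
python3 to.py .5838 -.0857 .054 -55.4;  python3 - <<'E'
from h import *
import pickle
S=vision.read_camera("side");T=vision.read_camera("top");pickle.dump((S,T),open("p9.pkl","wb"))
crop(S,(290,180,390,280),6,"s9.png");crop(T,(280,200,400,300),6,"t9.png")
h=np.array([.5892+np.sin(-.1853)*.035,-.0515-np.cos(-.1853)*.035]);print(h)
for z in (.03,.038,.046,.06,.08,.09,.1): print(z,pr(S,[*h,z])[0].round(2), (((pr(S,[*h,z])[0]-[290,180]+.5)*6-.5).round(1)))
g=S["frame"].astype(int)
y0=int(pr(S,[*h,.06])[0][1])
for y in range(y0-6,y0+16): print(y,g[y,332:352].mean(1).astype(int))
E
python3 to.py .5838 -.0857 .054 -55.4
```

```text
t: 11.8
tcp_pos: [0.5831, -0.0853, 0.0913]
ee_rot: [0.887, -0.462, -0.0, 0.0]
contact_force: [-0.5, -0.0, 0.3]
width: 0.0187
t 11.8 tcp [ 0.5831 -0.0853  0.0913] yaw -55.1 tilt [-0.0008  0.0002] w 0.0187 F [-0.5 -0.   0.3] q6 0.68
delta mm [ 0.8 -0.4 37.3] rot [0.03 0.04 0.35]
[ 0.58275155 -0.08590084]
0.03 [341.5  248.68] [311.5 414.6]
0.038 [341.51 246.02] [311.6 398.6]
0.046 [341.53 243.34] [311.7 382.5]
0.06 [341.55 238.59] [311.8 354. ]
0.08 [341.59 231.69] [312.  312.6]
0.09 [341.61 228.18] [312.2 291.6]
0.1 [341.63 224.64] [312.3 270.3]
232 [45 50 47 50 49 46 46 36 31 31 29 30 27 35 24 33 34 37 51 46]
233 [55 49 50 51 52 50 48 41 31 31 32 30 30 33 35 30 33 44 46 46]
234 [76 69 65 54 51 49 46 44 34 32 34 34 37 35 37 36 38 47 42 50]
235 [85 75 78 75 67 62 59 44 45 45 55 56 64 46 48 44 47 47 42 50]
236 [76 79 83 76 79 74 71 71 72 68 76 78 75 59 46 48 46 49 48 49]
237 [78 79 82 82 78 82 78 81 80 83 87 84 80 63 53 50 49 49 45 48]
238 [78 78 79 81 81 79 84 80 82 85 89 85 81 74 69 60 56 50 51 52]
239 [79 79 78 77 80 83 80 80 85 83 89 84 82 80 81 77 74 69 61 55]
240 [79 79 81 84 78 82
[... 462 characters left out ...]
 85 85 90 91 87 87 85 82 83 82 83 83 80 83]
248 [88 81 75 80 81 84 81 89 87 83 88 84 82 85 81 83 81 79 75 71]
249 [107  80  76  81  85  80  81  88  85  86  86  83  83  82  82  77  85  81
  76  73]
250 [137  92  75  80  86  84  82  84  79  86  82  85  83  83  80  81  81  78
  71  71]
251 [137  92  79  82  88  85  82  82  86  85  86  84  82  83  84  76  80  73
  70  72]
252 [148 100  79  82  88  88  85  82  85  84  83  84  83  78  80  74  69  71
  82  90]
253 [166 107  80  84  78  82  79  82  83  81  75  78  79  84  96  93  90 104
 120 128]
t 11.9 tcp [ 0.5841 -0.0856  0.0927] yaw -55.1 tilt [ 0.0016 -0.0005] w 0.0188 F [ 0.6 -0.4  0.3] q6 0.68
delta mm [-0.1  0.3 38.7] rot [-0.06 -0.08  0.33]
```

View pics/s9.png

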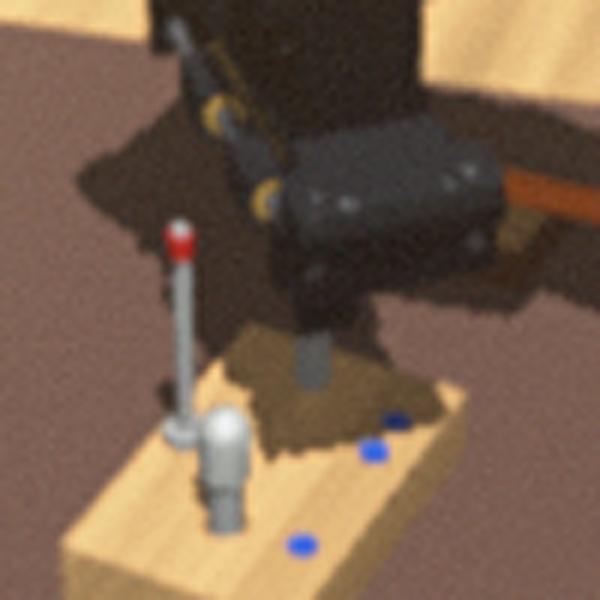

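View pics/t9.png

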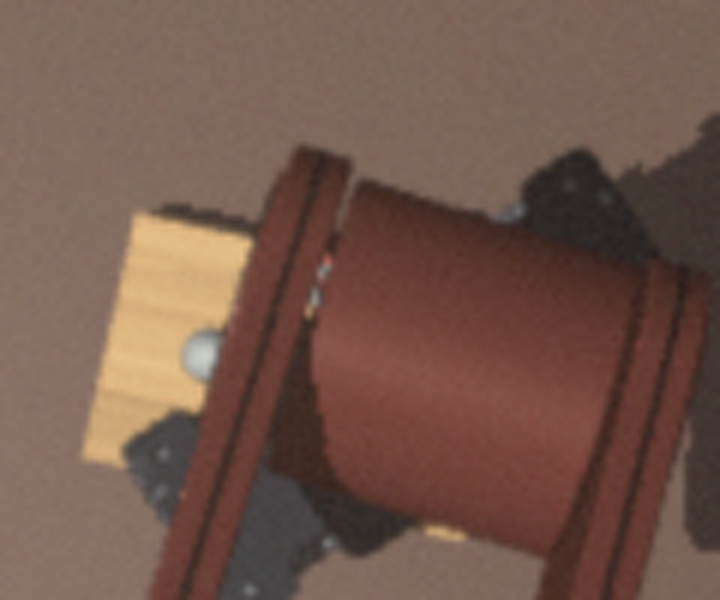

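```bash
python3 - <<'E'
import pickle,numpy as np
S,T=pickle.load(open("p9.pkl","rb"));g=S["frame"].astype(float)
for P,rows,c0,c1 in((S,range(237,243),334,350),):
  for y in rows:
    s=g[y,c0:c1,2]/(g[y,c0:c1,0]+1); w=np.clip((s-.62)/.3,0,1); print(y,s.round(2),(w*np.arange(c0,c1)).sum()/w.sum())
E
```

```text
237 [0.52 0.53 0.51 0.53 0.57 0.78 0.92 0.92 0.95 0.95 0.87 0.72 0.62 0.65
 0.67 0.65] 342.1853277082133
238 [0.56 0.5  0.55 0.51 0.59 0.79 0.94 0.89 0.92 0.95 0.88 0.64 0.56 0.54
 0.6  0.6 ] 341.70058419460156
239 [0.53 0.51 0.51 0.55 0.58 0.78 0.97 0.95 0.92 0.89 0.84 0.64 0.55 0.54
 0.58 0.6 ] 341.6079227908553
240 [0.54 0.56 0.5  0.54 0.57 0.78 0.92 0.93 0.92 0.9  0.84 0.61 0.52 0.54
 0.52 0.52] 341.58298397934357
241 [0.54 0.5  0.55 0.55 0.57 0.83 0.93 0.94 0.92 0.98 0.89 0.6  0.53 0.52
 0.52 0.54] 341.58431611471343
242 [0.54 0.51 0.53 0.54 0.58 0.78 0.93 0.93 0.92 0.94 0.84 0.62 0.53 0.51
 0.53 0.5 ] 341.59867363908376
```

The shank is at column 341.6 and the hole's axis is predicted at 341.5, so they line up. Lowering.

```bash
python3 -m handwheel '{"grip":[0.01,0.01,0.01,0.01,0.01,0.01],"delta_pos":[[0,0,0.008],[0,0,0.014],[0,0,0.018],[0,0,0.022],[0,0,0.024],[0,0,0.024]],"rotation":[[0,0,0],[0,0,0],[0,0,0],[0,0,0],[0,0,0],[0,0,0]]}'; python3 to.py .5838 -.0857 .054 -55.4
python3 - <<'E'
from h import *
S=vision.read_camera("side");crop(S,(290,180,390,280),6,"s10.png")
E
```

```text
t: 12.4
tcp_pos: [0.5827, -0.0853, 0.0668]
ee_rot: [0.887, -0.463, -0.001, 0.0]
contact_force: [-0.3, 0.3, -1.7]
width: 0.0189
t 12.4 tcp [ 0.5827 -0.0853  0.0668] yaw -55.1 tilt [-0.0013  0.0004] w 0.0189 F [-0.3  0.3 -1.7] q6 0.68
delta mm [ 0.9 -0.7 12.8] rot [0.05 0.06 0.3 ]
```

View pics/s10.png

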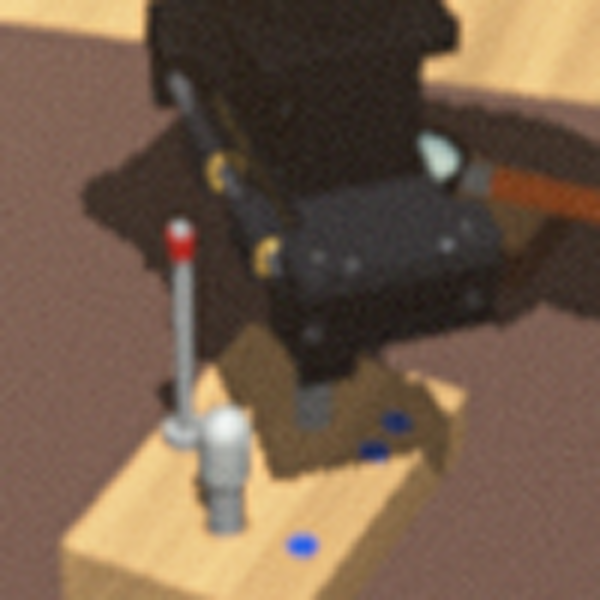

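```bash
python3 -m handwheel '{"grip":[0.01,0.01,0.01,0.01,0.01,0.01],"delta_pos":[[0,0,0.004],[0,0,0.008],[0,0,0.011],[0,0,0.0135],[0,0,0.014],[0,0,0.0145]],"rotation":[[0,0,0],[0,0,0],[0,0,0],[0,0,0],[0,0,0],[0,0,0]]}'; python3 to.py .5838 -.0857 .054 -55.4
```

```text
t: 12.95
tcp_pos: [0.5839, -0.0855, 0.054]
ee_rot: [0.887, -0.463, 0.0, -0.0]
contact_force: [-2.2, 0.8, 7.9]
width: 0.019
t 12.95 tcp [ 0.5839 -0.0855  0.054 ] yaw -55.1 tilt [ 0.001  -0.0001] w 0.019 F [-2.2  0.8  7.9] q6 0.68
delta mm [0.1 0.2 0. ] rot [-0.04 -0.04  0.3 ]
```

```bash
python3 -m handwheel '{"grip":[0.02,0.024,0.03,0.04,0.044,0.044],"delta_pos":[[0,0,-0.0005],[0,0,-0.0005],[0,0,-0.0005],[0,0,-0.0005],[0,0,-0.0005],[0,0,-0.001]],"rotation":[[0,0,0],[0,0,0],[0,0,0],[0,0,0],[0,0,0],[0,0,0]]}'
python3 -m handwheel '{"grip":[0.044,0.044,0.044,0.044,0.044,0.044],"delta_pos":[[0,0,-0.02],[0,0,-0.05],[0,0,-0.08],[0,0,-0.11],[0,0,-0.13],[0,0,-0.13]],"rotation":[[0,0,0],[0,0,0],[0,0,0],[0,0,0],[0,0,0],[0,0,0]]}'
python3 - <<'E'
from h import *
S=vision.read_camera("side")
crop(S,(290,180,390,280),6,"s11.png")
E
python3 to.py .5002 -.2558 .10 -95.6
```

```text
t: 13.45
tcp_pos: [0.5831, -0.0854, 0.0539]
ee_rot: [0.887, -0.463, -0.0, 0.0]
contact_force: [0.2, -0.1, -1.0]
width: 0.0405
t: 13.95
tcp_pos: [0.5865, -0.0863, 0.1903]
ee_rot: [0.887, -0.463, 0.005, -0.001]
contact_force: [0.2, -0.6, -0.2]
width: 0.0442
t 14.0 tcp [ 0.5853 -0.086   0.1876] yaw -55.1 tilt [ 0.0061 -0.0018] w 0.044 F [ 0.3 -0.1  0.4] q6 0.68
delta mm [ 90.1 167.3  87.4] rot [-0.32 -0.19 40.5 ]
```

View pics/s11.png

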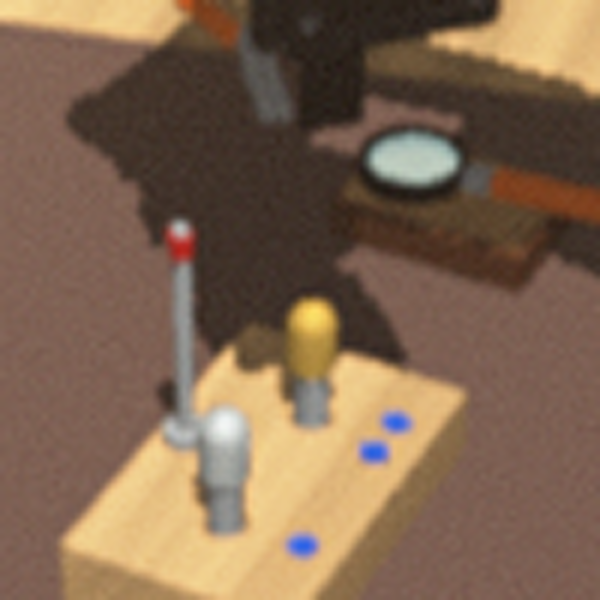

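Both punches stand upright and home: the brass head is at (312,340) and the silver one at (225,445) in the crop. Next I check the loupe position with the side camera.

```bash
python3 - <<'E'
from h import *
import pickle
S,T=pickle.load(open("p0.pkl","rb"))
a=np.array([335+193.5/8-.5,190+134.5/8-.5]);print("lens side",bp(S,a,.027).round(4))
for P,n in((S,"side"),(T,"top")):
    f=P["frame"].astype(int);m=(f[...,0]>170)&(f[...,2]<90)&(f[...,1]<150)
    x0,x1,y0,y1=(366,415,195,230) if n=="side" else (400,440,270,335)
    ys,xs=np.nonzero(m[y0:y1,x0:x1]);X=np.array([bp(P,(x+x0,y+y0),.029) for x,y in zip(xs,ys)])[:,:2]
    c=X.mean(0);u=np.linalg.svd(X-c)[2][0];u*=np.sign(u[0]);print(n,len(xs),"handle centre",c.round(4),"yaw",np.degrees(np.arctan2(u[1],u[0])).round(2),"ext",((X-c)@u).min().round(4),((X-c)@u).max().round(4),"lens",(c+.086*u).round(4),"grip90",(c-.004*u).round(4))
E
```

```text
lens side [ 0.5891 -0.2688  0.027 ]
side 224 handle centre [ 0.5066 -0.2546] yaw 0.31 ext -0.053 0.0575 lens [ 0.5926 -0.2542] grip90 [ 0.5026 -0.2546]
top 206 handle centre [ 0.5045 -0.2557] yaw -5.65 ext -0.0494 0.0492 lens [ 0.5901 -0.2642] grip90 [ 0.5005 -0.2553]
```

```bash
python3 -m handwheel '{"grip":[0.04,0.04,0.04,0.04,0.04,0.04,0.04,0.04],"delta_pos":[[0.0914,0.166,0],[0.0914,0.166,0],[0.0914,0.166,0],[0.0914,0.166,0],[0.0914,0.166,0.06],[0.0914,0.166,0.08],[0.0914,0.166,0.08],[0.0914,0.166,0.08]],"rotation":[[0,0,7],[0,0,14],[0,0,21],[0,0,28],[0,0,35],[0,0,40.5],[0,0,40.5],[0,0,40.5]]}'; python3 to.py .5003 -.2556 .10 -95.6
python3 - <<'E'
from h import *
import pickle
S=vision.read_camera("side");T=vision.read_camera("top");pickle.dump((S,T),open("p12.pkl","wb"))
crop(S,(330,150,450,250),6,"s12.png");crop(T,(390,240,470,340),6,"t12.png")
E
python3 to.py .5003 -.2556 .10 -95.6
```

```text
t: 14.67
tcp_pos: [0.4964, -0.2538, 0.1003]
ee_rot: [-0.672, 0.741, 0.004, -0.001]
contact_force: [-0.2, 0.3, 0.6]
width: 0.0398
t 14.67 tcp [ 0.4964 -0.2538  0.1003] yaw -95.6 tilt [-0.0069  0.0052] w 0.0398 F [-0.2  0.3  0.6] q6 1.05
delta mm [ 1.4 -4.1  0.3] rot [0.42 0.26 0.05]
t 14.77 tcp [ 0.5002 -0.2552  0.1051] yaw -95.4 tilt [ 0.0007 -0.0002] w 0.04 F [0.1 0.1 0.5] q6 1.05
delta mm [ 0.4 -0.1  5.1] rot [-0.04 -0.01  0.15]
```

View pics/s12.png

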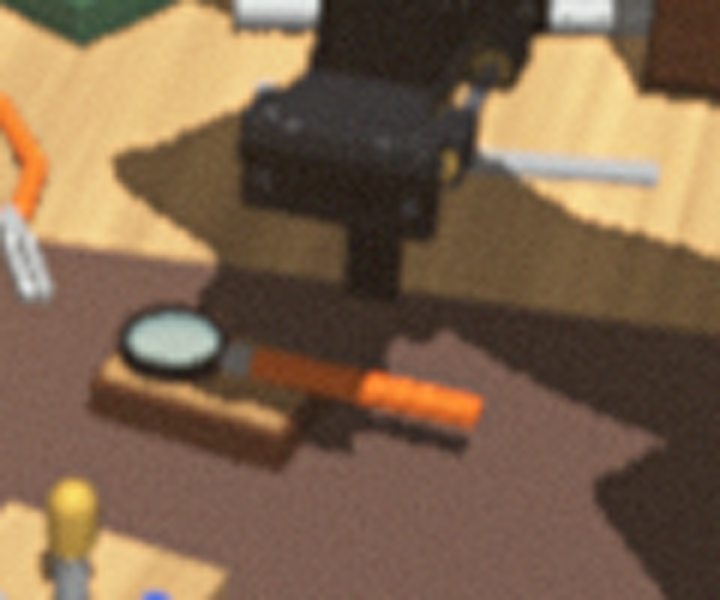

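View pics/t12.png

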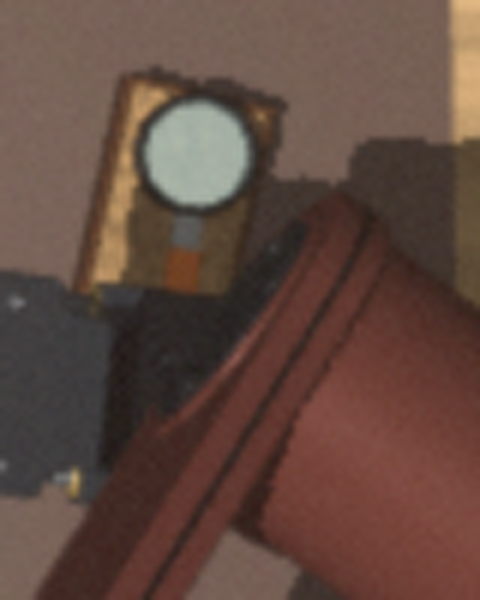

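```bash
python3 -m handwheel '{"grip":[0.04,0.04,0.04,0.04,0.04,0.04,0.04],"delta_pos":[[0,0,0.02],[0,0,0.045],[0,0,0.065],[0,0,0.078],[0,0,0.084],[0,0,0.084],[0,0,0.084]],"rotation":[[0,0,0],[0,0,0],[0,0,0],[0,0,0],[0,0,0],[0,0,0],[0,0,0]]}'; python3 to.py .5003 -.2556 .019 -95.6
python3 - <<'E'
from h import *
S=vision.read_camera("side")
crop(S,(330,150,450,250),6,"s13.png")
E
python3 to.py .5003 -.2556 .019 -95.6
```

```text
t: 15.35
tcp_pos: [0.5006, -0.2557, 0.0215]
ee_rot: [-0.672, 0.74, -0.001, 0.0]
contact_force: [-0.0, -0.2, -0.3]
width: 0.04
t 15.35 tcp [ 0.5006 -0.2557  0.0215] yaw -95.5 tilt [ 0.0016 -0.0012] w 0.04 F [-0.  -0.2 -0.3] q6 1.05
delta mm [-0.1  0.3  2.5] rot [-0.1  -0.06  0.06]
t 15.4 tcp [ 0.5008 -0.256   0.0219] yaw -95.6 tilt [ 0.0023 -0.0016] w 0.0399 F [ 0.5  0.5 -0.3] q6 1.06
delta mm [-0.3  0.5  2.9] rot [-0.14 -0.08  0.04]
```

View pics/s13.png

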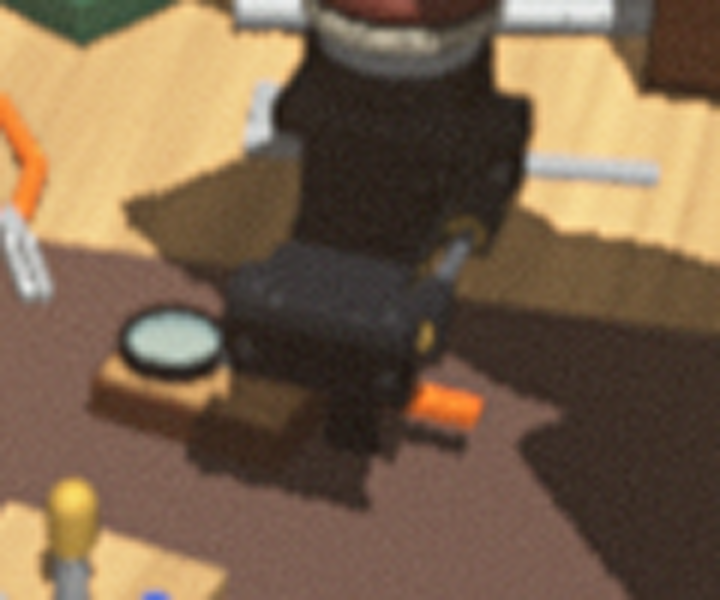

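The gripper straddles the handle. The handle end shows at (450,405) right of the finger, and nothing was touched. Going 2 mm lower, then closing.

```bash
python3 -m handwheel '{"grip":[0.03,0.024,0.018,0.014,0.01,0.005,0.005,0.005],"delta_pos":[[0,0,0.002],[0,0,0.002],[0,0,0.002],[0,0,0.002],[0,0,0.002],[0,0,0.002],[0,0,0.002],[0,0,0.002]],"rotation":[[0,0,0],[0,0,0],[0,0,0],[0,0,0],[0,0,0],[0,0,0],[0,0,0],[0,0,0]]}'
python3 -m handwheel '{"grip":[0.005,0.005,0.005,0.005,0.005,0.005,0.005,0.005],"delta_pos":[[0,0,0],[0,0,-0.005],[0,0,-0.015],[0,0,-0.03],[0,0,-0.05],[0,0,-0.075],[0,0,-0.1],[0,0,-0.1]],"rotation":[[0,0,0],[0,0,0],[0,0,0],[0,0,0],[0,0,0],[0,0,0],[0,0,0],[0,0,0]]}'
python3 to.py .5003 -.2556 .12 -95.6
python3 - <<'E'
from h import *
import pickle
S=vision.read_camera("side");T=vision.read_camera("top");pickle.dump((S,T),open("p14.pkl","wb"))
crop(S,(310,110,450,220),5,"s14.png");crop(T,(390,220,470,320),6,"t14.png")
E
python3 to.py .5003 -.2556 .12 -95.6
```

```text
t: 16.07
tcp_pos: [0.4995, -0.2555, 0.0183]
ee_rot: [-0.672, 0.741, -0.0, -0.0]
contact_force: [-0.5, -0.1, 0.7]
width: 0.0115
t: 16.73
tcp_pos: [0.5027, -0.2576, 0.1249]
ee_rot: [-0.672, 0.741, -0.005, 0.001]
contact_force: [1.3, -0.8, 0.2]
width: 0.0116
t 16.73 tcp [ 0.5027 -0.2576  0.1249] yaw -95.6 tilt [ 0.0082 -0.0057] w 0.0116 F [ 1.3 -0.8  0.2] q6 1.06
delta mm [-1.7  2.6  4.8] rot [-0.5  -0.28  0.  ]
t 16.83 tcp [ 0.5004 -0.256   0.1202] yaw -95.6 tilt [ 0.003  -0.0021] w 0.0113 F [ 0.6  0.2 -2.2] q6 1.06
delta mm [-0.4  0.2  0.2] rot [-0.18 -0.1   0.  ]
```

View pics/s14.png

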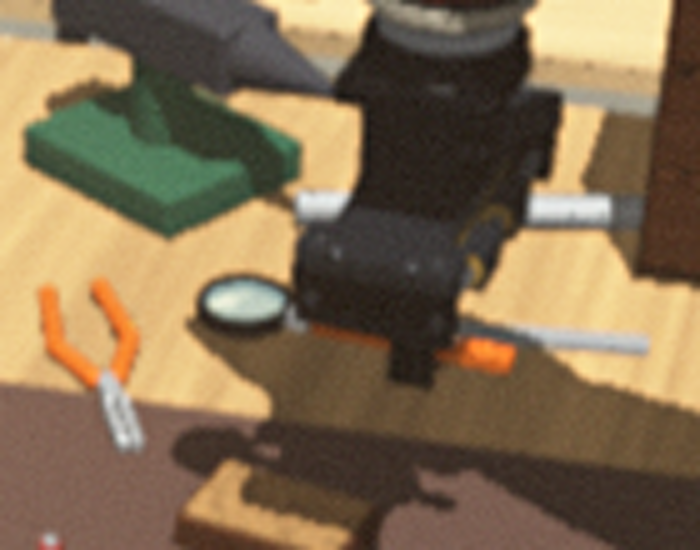

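View pics/t14.png

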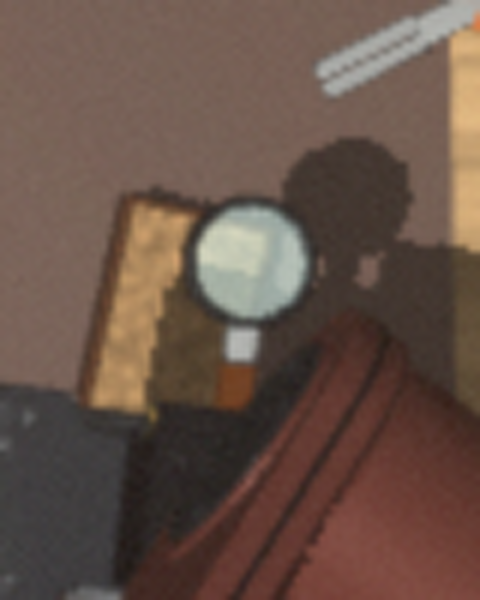

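The loupe is lifted level off its rest, lens at (244,303) in the side crop and (251,261) in the top crop. Measuring where the lens is.

```bash
cat > lens.py <<'E'
from h import *
import sys,pickle
# fit the black frame's outer ellipse centre from masked loupe region? use bright lens blob via contour
def lens(P,box):
    x0,y0,x1,y1=box;f=P["frame"][y0:y1,x0:x1]
    im=cv2.resize(f,None,fx=4,fy=4,interpolation=cv2.INTER_CUBIC).astype(int)
    m=((im[...,1]>im[...,0]+3)&(im.mean(2)>100)).astype(np.uint8)
    m=cv2.morphologyEx(m,cv2.MORPH_CLOSE,np.ones((9,9)))
    m=cv2.morphologyEx(m,cv2.MORPH_OPEN,np.ones((9,9)))
    cs,_=cv2.findContours(m,cv2.RETR_EXTERNAL,cv2.CHAIN_APPROX_NONE);c=max(cs,key=cv2.contourArea);e=cv2.fitEllipse(cv2.convexHull(c))
    return (np.array(e[0])+.5)/4-.5+[x0,y0],np.array(e[1])/4
E
python3 - <<'E'
from lens import *
S,T=pickle.load(open("p14.pkl","rb"))
s,e1=lens(S,(340,155,375,185));t,e2=lens(T,(412,245,448,280));print(s,e1,t,e2)
print("expected",[(244.5)/5-.5+310,303.5/5-.5+110],[251.5/6-.5+390,261.5/6-.5+220])
print("tri",tri((T,S),(t,s)).round(4),"top@.1287",bp(T,t,.1287).round(4),"side",bp(S,s,.1287).round(4))
print("kin", .5003+.09*np.cos(np.radians(-5.6)),-.2556+.09*np.sin(np.radians(-5.6)))
E
```

```text
[358.438591   169.71220589] [ 8.2157402  16.07732773] [431.57703018 263.24172974] [18.26493073 19.07058334]
expected [358.4, 170.2] [431.4166666666667, 263.0833333333333]
tri [ 0.592  -0.2657  0.1384] top@.1287 [ 0.5925 -0.2675  0.1287] side [ 0.5957 -0.2816  0.1287]
kin 0.5898704659983648 -0.26438246097832346
```

```bash
python3 -m handwheel '{"grip":[0.005,0.005,0.005,0.005,0.005,0.005,0.005,0.005],"delta_pos":[[-0.01,0.0013,0],[-0.03,0.004,0],[-0.06,0.008,0],[-0.09,0.012,0],[-0.12,0.016,0],[-0.145,0.019,0],[-0.16,0.021,0],[-0.165,0.022,0]],"rotation":[[0,0,0],[0,0,0],[0,0,0],[0,0,0],[0,0,0],[0,0,0],[0,0,0],[0,0,0]]}'
python3 -m handwheel '{"grip":[0.005,0.005,0.005,0.005,0.005,0.005,0.005,0.005],"delta_pos":[[-0.005,0.0007,0],[-0.009,0.0012,0],[-0.012,0.0015,0.001],[-0.012,0.0015,0.003],[-0.012,0.0015,0.005],[-0.012,0.0015,0.0055],[-0.012,0.0015,0.0055],[-0.012,0.0015,0.0055]],"rotation":[[0,0,0],[0,0,0],[0,0,0],[0,0,0],[0,0,0],[0,0,0],[0,0,0],[0,0,0]]}'
python3 -m handwheel '{"grip":[0.005,0.005,0.005,0.005,0.005,0.005,0.005,0.005],"delta_pos":[[0,0,0],[0,0,0],[0,0,0],[0,0,0],[0,0,0],[0,0,0],[0,0,0],[0,0,0]],"rotation":[[0,0,0],[0,0,0],[0,0,0],[0,0,0],[0,0,0],[0,0,0],[0,0,0],[0,0,0]]}'
python3 to.py .4942 -.0769 .1143 -95.6
python3 - <<'E'
from h import *
import pickle
S=vision.read_camera("side");T=vision.read_camera("top");pickle.dump((S,T),open("p15.pkl","wb"))
crop(S,(285,190,405,300),6,"s15.png");crop(T,(290,210,390,310),6,"t15.png")
E
python3 to.py .4942 -.0769 .1143 -95.6
```

```text
t: 17.5
tcp_pos: [0.4918, -0.0857, 0.1162]
ee_rot: [-0.673, 0.74, 0.002, -0.001]
contact_force: [0.6, 0.2, 0.1]
width: 0.0117
t: 18.17
tcp_pos: [0.4933, -0.0773, 0.1125]
ee_rot: [-0.671, 0.741, 0.0, -0.0]
contact_force: [0.5, 0.3, 0.3]
width: 0.0115
t: 18.83
tcp_pos: [0.4933, -0.0769, 0.1127]
ee_rot: [-0.672, 0.741, -0.0, 0.0]
contact_force: [0.0, -0.3, 0.3]
width: 0.0114
t 18.83 tcp [ 0.4933 -0.0769  0.1127] yaw -95.6 tilt [ 0.0001 -0.    ] w 0.0114 F [ 0.  -0.3  0.3] q6 1.36
delta mm [-0.1 -0.9 -1.6] rot [-0. -0.  0.]
t 18.93 tcp [ 0.4933 -0.0769  0.1126] yaw -95.6 tilt [ 0. -0.] w 0.0116 F [ 0.4 -0.2 -1.4] q6 1.36
delta mm [-0.1 -0.9 -1.7] rot [-0. -0.  0.]
```

View pics/s15.png

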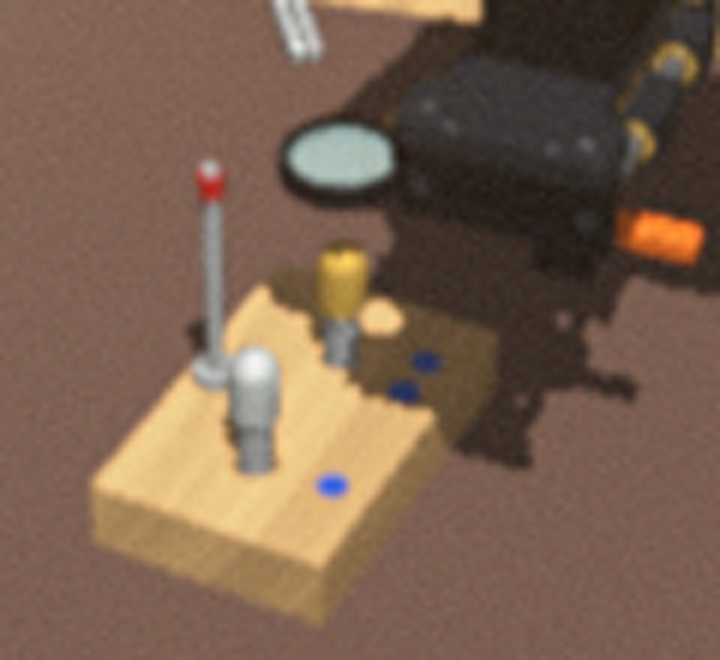

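View pics/t15.png

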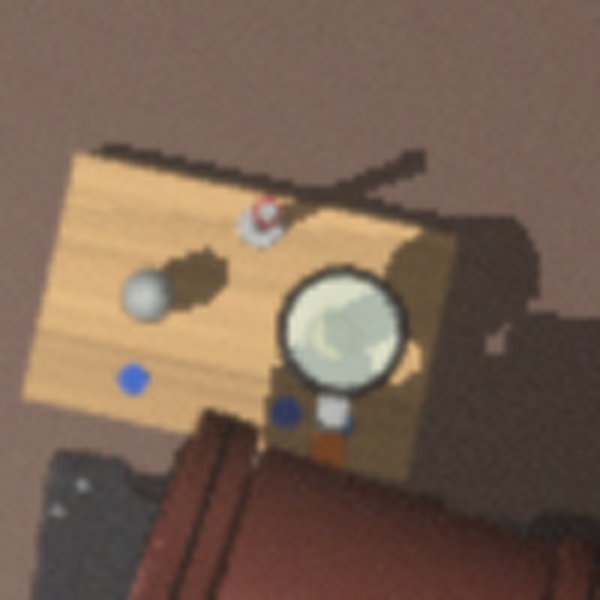

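```bash
python3 - <<'E'
from lens import *
S,T=pickle.load(open("p15.pkl","rb"))
s,e1=lens(S,(325,203,352,225));t,e2=lens(T,(332,250,362,278));print(s,e1,t,e2)
print("tri",tri((T,S),(t,s)).round(4))
hT=[.5911+np.sin(-.1811)*.035,-.0511-np.cos(-.1811)*.035];hS=[.5892+np.sin(-.1853)*.035,-.0515-np.cos(-.1853)*.035]
print("top lens-target",(bp(T,t,.123)[:2]-hT)*1e3,"side",(bp(S,s,.123)[:2]-hS)*1e3, "pred px",pr(T,[*hT,.123]),pr(S,[*hS,.123]))
a=np.linspace(0,2*np.pi,60)
for P,h,box,n in((S,hS,(285,190,405,300),"s16.png"),(T,hT,(290,210,390,310),"t16.png")):
    pts=np.vstack([np.c_[h[0]+.024*np.cos(a),h[1]+.024*np.sin(a),np.full(60,z)] for z in (.118,.128)])
    crop(P,box,6,n,pr(P,pts))
# post band in side: red centroid vs predicted
f=S["frame"].astype(int);m=(f[...,0]>120)&(f[...,1]<70)&(f[...,2]<70);ys,xs=np.nonzero(m[205:230,310:330]);print("red",xs.mean()+310,ys.mean()+205)
q=-.1853;print("pred band",pr(S,[.5892+.036*np.cos(q),-.0515+.036*np.sin(q),.123]))
# brass head vs hole: dome top
f=S["frame"].astype(int);m=(f[...,0]>f[...,2]+60)&(f[...,0]>90)&(f[...,1]>f[...,2]+20)
E
```

```text
[341.48364449 215.66067982] [10.27389145 17.68599892] [347.34139347 265.40347767] [16.27396011 18.61805344]
tri [ 0.5834 -0.0876  0.1236]
top lens-target [-1.71259642 -2.1646092 ] side [ 1.13325591 -2.39169689] pred px [[346.35230535 264.57652328]] [[341.67439524 216.34956907]]
red 319.6923076923077 220.92307692307693
pred band [[319.90035725 220.30724441]]
```

View pics/s16.png

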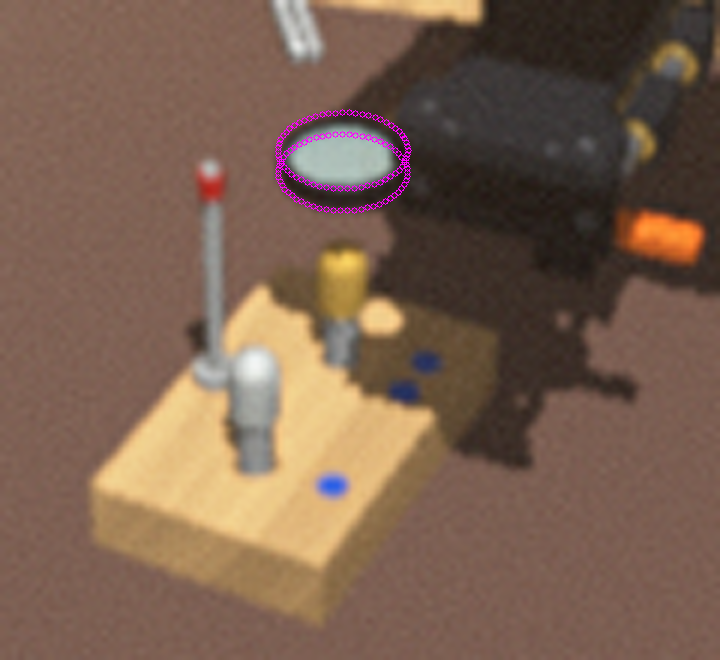

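View pics/t16.png

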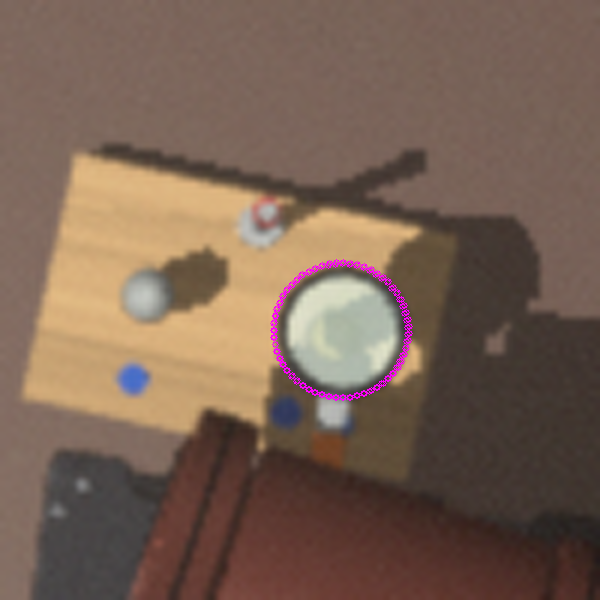

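The predicted frame outline coincides with the seen one in both views: lens at (343,330) in the top crop and (342,160) in the side crop. I make a final 1 mm trim, settle and check again.

```bash
python3 -m handwheel '{"grip":[0.005,0.005,0.005,0.005,0.005,0.005,0.005,0.005],"delta_pos":[[0,-0.0007,-0.001],[0,-0.0007,-0.001],[0,-0.0007,-0.001],[0,-0.0007,-0.001],[0,-0.0007,-0.001],[0,-0.0007,-0.001],[0,-0.0007,-0.001],[0,-0.0007,-0.001]],"rotation":[[0,0,0],[0,0,0],[0,0,0],[0,0,0],[0,0,0],[0,0,0],[0,0,0],[0,0,0]]}'
python3 - <<'E'
from lens import *
S=vision.read_camera("side");T=vision.read_camera("top")
S2,T2=S,T
s,_=lens(S,(325,203,352,225));t,_=lens(T,(332,250,362,278));print("tri",tri((T,S),(t,s)).round(4))
crop(S,(285,190,405,300),6,"s17.png")
s=sensors.observe();print(s["t"],s["tcp_pos"],s["width"],abs(s["qvel"]).max())
E
```

```text
t: 19.6
tcp_pos: [0.494, -0.077, 0.1136]
ee_rot: [-0.672, 0.741, 0.0, -0.0]
contact_force: [0.2, 0.4, -0.3]
width: 0.0117
tri [ 0.584  -0.0872  0.1248]
19.7 [ 0.49402161 -0.07700343  0.11362886] 0.01174834720599883 0.0010410922672749682
```

View pics/s17.png

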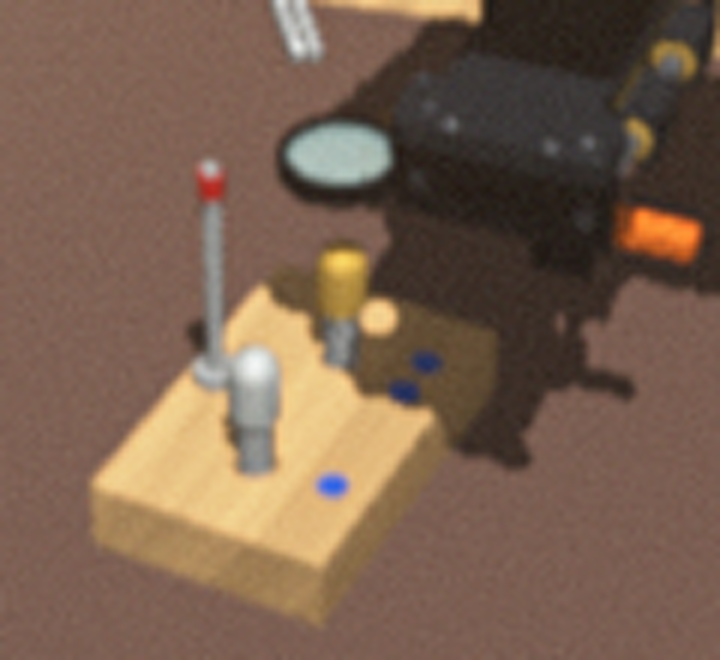

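Both punches stand home at (255,410) and (343,310). The lens is above the brass dome, and the arm is still. Handing in.

```bash
python3 -c "
from bench import ticket
print(ticket.hand_in())"
```

```text
the job is handed in; nothing more can be done
None
```

I set both punches in their marked holes and handed the job in at about 19.7 s with the loupe still held over the brass dome; no verdict was reported.

- **Punches:** I lowered the silver-headed punch into the one-dot hole and the brass-headed punch into the two-dot hole. Each touched the floor of its hole lightly (about 2 N and 8 N) before I let go. The last picture shows both upright and fully home.
- **Loupe position:** Triangulated from the two cameras, the lens centre is at about (0.584, -0.087, 0.125). The dome is at (0.584, -0.086) and the red band's middle is at 0.123.
- **Loupe hold:** The gripper held the handle at an 11.7 mm opening, and the joints were still. The side picture shows clear space between the loupe and the punches and block.
- **Disagreements:** The two cameras differ by about 2 mm in x. The arm's own readings put the lens at 0.122 m high, against 0.125 m from the cameras. Both are within tolerance.
- **Not measured:** I did not measure the loupe's tilt directly. I inferred it is level from that height agreement and its outline in the pictures.
- **Other tools:** I saw no contact with the red-headed punch or the other tools, but I did not measure them again at the end.

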